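Unlock the table easel and set its board to the gauge angle

TASK

The board of the table easel is locked flat: draw the green-handled locking pin out of its slanted bore and hang it upright in the notch of the blue bracket beside it, collar resting on the bracket. Then raise the board by its red rib so that, once let go, it stands parallel to the yellow gauge arm to within about two degrees; the stiff hinge springs back when released, so check and correct. Keep off the freshly painted disc, and leave the gauge arm, tin, jar and bottle where they are.

Things in the scene. Friction and masses are not known exactly. Their poses are not given: they have to be found in the camera images.
- easel: Fixed wooden table easel, base box 265 x 220 x 49 mm. Origin under it at table height; x points from the board's hinge edge (robot side) to its free edge (far side), y left, z up. Pin, bore and blue bracket are at y +165 mm, gauge arm at y -155 mm. Hinge cheeks at x -115, y +-118 mm rise to 72 mm.
- hinge (a point): Middle of the hinge axis (along the easel's y), at easel x -115, y 0, z 58 mm. The board lies flat at 0; as it opens its free edge rises and comes back towards the robot. The hinge is stiff (the board stays where left) but springy: let go after raising, it drops back some 5 to 8 degrees, varying with its hidden weight.
- rib (a point): Mid point of the red grip rib: on the board at x 235, z 33.5 mm (board axes). Rib 14 mm thick, 90 mm wide (y), rising 42 mm from the board's face, leaning 11.5 degrees from its normal towards the free edge. Pinch it across the 14 mm, follow the arc, tilt the tool with it (5 to 12 N). If left too low, raise further; if too high, lower well below and raise again.
- board: White board 250 x 220 x 14 mm with rib and steel ear. Origin on the hinge axis; x runs in the board to the free edge, z is its normal (up when flat); upper face at z 8 mm. Its ear reaches to y 188 mm about 160 mm from the hinge. Locked while the pin is in.
- disc: Orange painted disc (wet paint: never touch), 140 mm across, 14 mm thick, fixed on the board's upper face; origin at its underside centre, 95 mm from the hinge axis.
- gauge (a joint): Angle of the yellow gauge arm above level (rad), about the same axis as the board's hinge; between 0.45 and 0.62. The board must stand at this angle. The arm's own stiff joint is not to be moved.
- gauge_end (a point): Free end of the yellow gauge arm: a bar 200 mm long from the hinge axis, 16 mm high, 8 mm thick, at easel y -155 mm; its x axis runs along the arm.
- pin: Loose 80 g pin. Origin on its axis under the collar, z towards the handle. Shaft 10 mm across, z -42 to 0; collar 24 mm across, z 0 to 5; green handle z 5 to 49 mm, 14 mm thick (y), 28 mm wide (x). At the start in its bore, y along the easel's y, leaning 35 degrees from vertical, handle towards the robot. Draw it along its axis 50 mm or more.
- notch (a point): Where the parked pin's origin belongs: top of the blue bracket (easel x -55, y 165, z 75 mm), axes as the easel. A level fork 8 mm thick, 40 mm wide in y; slot 14 mm wide, open above and towards the robot: mouth 28 mm away in -x, closed end 7 mm beyond in +x. Bring the upright shaft in from -x or above until the collar rests on it.
- glue: White glue bottle, 52 mm diameter, 140 mm tall, orange cap; origin under its centre. Bystander.
- tin: Paint tin with yellow label, 72 mm diameter, 75 mm tall; origin under its centre. Bystander.
- jar: Blue jar with red lid, 64 mm diameter, 85 mm tall; origin under its centre. Bystander.
Not all that is in view belongs to the job. Of the things like the pin, leave any that is orange; of the rest the larger one is meant.

How it is judged (in metres and radians):
On the way, in this order (a step that is already met when the one before it is completed fails the run):
1. the pin hangs upright in the bracket's notch, released (horizontal distance between pin and notch below 0.01 m and z of pin in the frame of notch between -0.004 and 0.005 m and angle between pin's own z axis and vertical below 0.2 rad and contact force between the fingers and pin below 0.1 N), for 0.2 s.
2. the board stands parallel to the gauge arm, let go (angle between the x axis of rib and the x axis of gauge_end, either way round below 0.045 rad and contact force between the fingers and board below 0.1 N), for 0.2 s.
At the end, for the whole second after the job is handed in: The board, let go and at rest, is parallel to the gauge arm within 2.5 degrees, and the pin hangs upright (within 11 degrees) in the notch, collar on the bracket, within 10 mm of the notch point and at rest (angle between the x axis of rib and the x axis of gauge_end, either way round below 0.045 rad and horizontal distance between pin and notch below 0.01 m and z of pin in the frame of notch between -0.004 and 0.005 m and angle between pin's own z axis and vertical below 0.2 rad and linear speed of pin below 0.02 m/s); the robot touches nothing.
It fails at once if the painted disc is touched (contact force between any of the fingers, the arm, pin and disc above 0.3 N).
It fails at once if the gauge arm is shifted by more than 6 mm (distance of gauge_end from where it was at the start of the episode above 0.006 m).
It fails at once if the bottle, tin or jar is shifted by more than 15 mm (distance of any of glue, tin, jar from where it was at the start of the episode above 0.015 m).
It also fails if it takes over 54 s, if anything falls off the work surface, if the arm or the gripper's body presses on something with over 40 N, if the wrist force passes 120 N, or if a joint passes its speed limit or range.

ROBOT

A 6-joint arm with a two-finger parallel gripper is mounted at the origin on the work surface. World frame = base frame: x ahead of the robot, y to its left, z up, the work surface at z = 0. Lengths are in mm, angles in rad, forces in N, time in s.
With the tool pointing down it reaches from about 350 to 875 mm from the base axis. Payload 4.2 kg.
Tool frame: the origin (TCP) lies midway between the tips of the shut fingers; the grasp point (between the pads) lies 19 mm behind it (arm.tcp_to_grasp is the distance from the TCP to the grasp point, in mm); z points along the fingers, y is the line along which they close (so a half turn about z gives the same grasp; the last joint's range is limited). The gripper opens to 85 mm and grips with 20 to 120 N. Pads are 22 mm wide; open, the fingers measure 114 mm over their backs; the gripper's body (76 mm by 85 mm) begins 54 mm behind the grasp point. The pads swing forward as they close: fully open they stand 13 mm farther back than shut.
Start: joints at [1.56, 0.385, 0.008, 0, -1.194, -0.259], TCP at [166.555, 602.378, 231.312] pointing down, gripper open.
Joint ranges: [-3.14, 3.14], [-1.21, 2.06], [-1.07, 1.41], [-3.16, 2.05], [-2.99, -0.16], [-3.1, 3.1]. Speed limits (rad/s): [2.79, 2.79, 3.14, 3.14, 3.14, 3.14].

INTERFACE

Orientations are given as a unit quaternion [x, y, z, w].
In Python, from bench import arm, get_image gives the robot as it stands.
- The arm moves only by the tool drive_tool, never from a script. Its argument "deltas" is a list of rows, each a list of 2 entries, a list of its own where there are three numbers: the shift along the tool's x, y, z in cm, then the turn, a rotation vector about the tool's x, y, z in degrees. In form: [[[x, y, z], [ax, ay, az]], ...]. A call has 1 to 12 rows; each row shifts and turns the commanded pose from where the row before left it, along the tool's axes as they then stand; what a row does not reach is not made up. A row lasts 1/10 s, in which the tool goes at most 50 mm and 8.59 degrees, less where a joint would pass 70% of its speed; a pose out of reach is approached as far as the arm can. A call with a gripper value outside its range is refused whole. "claw" is the finger opening in cm, from 0 to 8.54, set as the call begins (left out, the last holds). The fingers move at their own pace and stop on an object; the grip force is fixed at half the most. Time passes only in rows, so rows that do not move let the fingers close. It gives the time, the measured TCP pose, the force, the opening and the grip force at its end, in the units of the state.
- arm.read_state(): the state, without advancing time (a new reading comes with each control period).
- get_image(name): name is "scene" or "side" or "wrist"; returns a dict with "img" (420x560x3 uint8, red, green, blue), "fx", "fy", "cx", "cy" (pixels), "D" ([k1, k2, p1, p2, k3] as OpenCV has them; the pictures are not rectified), "eye" and "orientation" of the camera in the world; the wrist camera has in their place "mount" (4x4, takes a point from camera to tool coordinates, whose origin is the TCP and whose axes are the flange's). Camera axes: x right, y down, z forward; pixel columns grow to the right and rows downward; lengths in mm; the calibration is good to about 2 mm. A picture is of the moment at which its call begins: read the wrist's pose just before it. There is no depth.
- arm.job_done(): hands the job in; it is judged then, once.
The state is a dict: "clock": time; "joints": joint angles; "joint_vel": joint speeds; "joint_efforts": joint torques, N m; "position": TCP position; "ee_rot": TCP orientation; "contact_force": force on the tool from outside, world axes, zero at the start; "wrist_torque": the same for the moment, N m; "gripper_width": finger opening in mm; "grasp_force": force on a finger pad.
Only numpy, scipy, OpenCV 4.12 (cv2) and the standard library are available. Lean on these libraries where they do the work, as an engineer would, in place of code of your own. Each camera call takes 0.05 s, during which the arm holds its last target. There are 200 camera calls.

## Working session

There is one attempt and no reset: what is moved stays moved. The work goes in short steps, Python scripts to look and compute and a tool call to move; the robot and the scene stay as the last step left them, time stands still between calls to the robot, and variables do not carry over. Pictures are saved under pics/ and viewed, at most 10 in all, crops included, and the job is handed in when it is done.

Besides the shell and the picture viewer there is one more tool, called after "Call:" as a command line: name --argument value ..., lists and objects as JSON in quotes. drive_tool: Moves the arm, as the interface text tells. Its arguments: {"type":"object","properties":{"deltas":{"type":"array"},"claw":{"type":"number"}},"required":["deltas"]}

```bash
mkdir -p pics; cat > h.py <<'E'
import numpy as np,cv2
from bench import arm,get_image
from scipy.spatial.transform import Rotation as R
E
python3 - <<'E'
from h import *
import pickle
s=arm.read_state();print(s)
for n in("scene","side"):
    d=get_image(n);pickle.dump(d,open(f"{n}.pkl","wb"))
    cv2.imwrite(f"pics/{n}0.png",cv2.resize(d["img"][:,:,::-1],(800,600),interpolation=cv2.INTER_CUBIC));print({k:v for k,v in d.items() if k!="img"})
E
```

```text
{'clock': 0.0, 'joints': array([ 1.55961708e+00,  3.85529847e-01,  6.61104314e-03, -4.87455296e-04,
       -1.19401251e+00, -2.58619014e-01]), 'joint_vel': array([-2.12788165e-03,  8.23529391e-04,  5.63933636e-06, -1.15693985e-03,
        1.66570714e-03, -1.50325401e-04]), 'joint_efforts': array([-4.00779036e-04, -3.92293811e+01,  1.88399220e+01,  4.18612182e+00,
       -4.57172879e-03, -6.34002674e-06]), 'position': array([166.40323332, 601.82339454, 230.233645  ]), 'ee_rot': array([ 9.90902215e-01, -1.34579377e-01, -9.30700595e-05,  1.08728849e-03]), 'contact_force': array([-0.01345406, -0.05434825,  0.56925837]), 'wrist_torque': array([ 0.04221817, -0.06439916,  0.0152238 ]), 'grasp_force': 0.0, 'gripper_width': 85.03775327529962}
{'fx': 422.26961644966525, 'fy': 422.26961644966525, 'cx': 280.6874318428803, 'cy': 210.22181218219913, 'D': array([0.02027204, 0.        , 0.        , 0.        , 0.        ]), 'eye': array([1028.10674849,  401.72082424,  744.29429112]), 'orientation': array([ 0.34153122,  0.8745301 , -0.31772968, -0.1326702 ])}
{'fx': 406.7939944821126, 'fy': 406.7939944821126, 'cx': 276.5797097496625, 'cy': 204.21843857958044, 'D': array([-0.07616547,  0.        ,  0.        ,  0.        ,  0.        ]), 'eye': array([ 299.27988216, -426.11092451,  755.23445484]), 'orientation': array([ 0.88962608, -0.29701722,  0.11326364, -0.32789869])}
```

View pics/scene0.png

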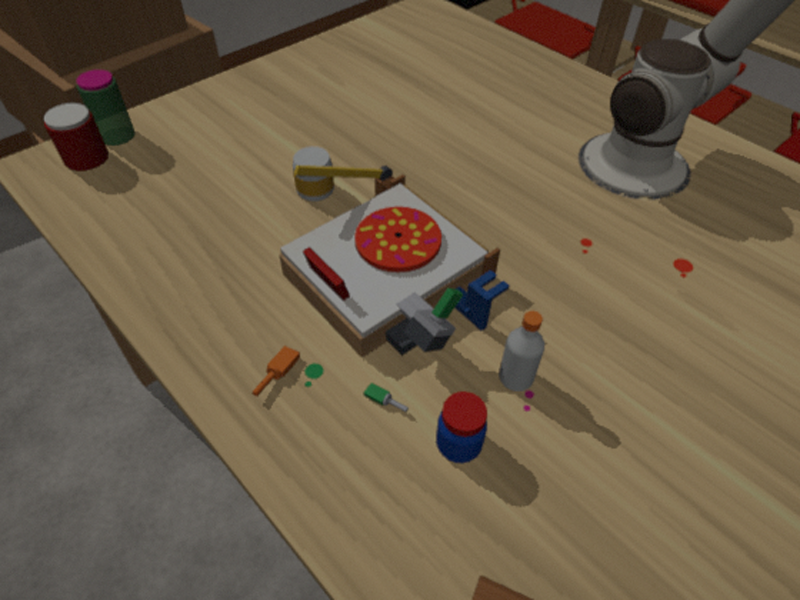

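View pics/side0.png

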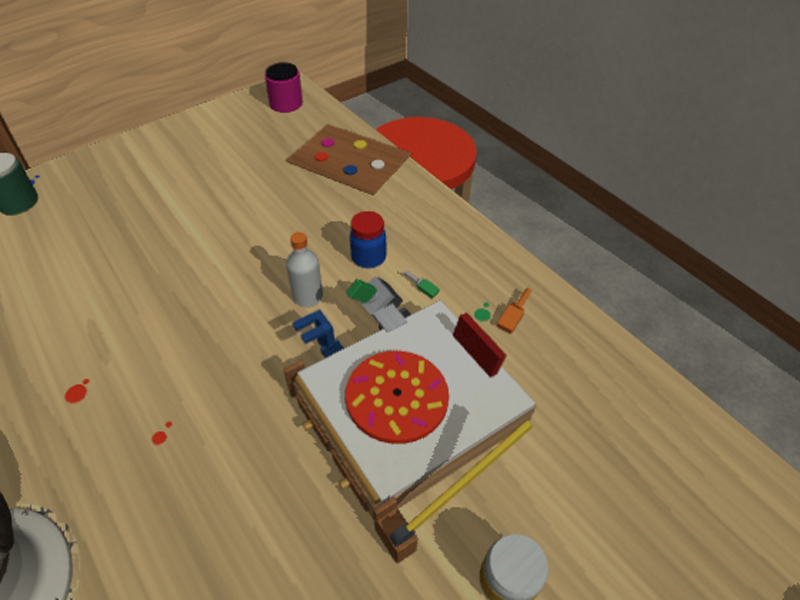

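The pin could be confused with three things in the scene view:
- the green handle in the grey bore at (447,303)
- the small loose green-handled one at (385,395)
- the orange one at (280,365)

I choose the one in the bore, because it is green, larger and beside the blue bracket at (482,295). Next I fit the easel pose and check it in one close crop.

```bash
cat >> h.py <<'E'
def proj(d,P):
    Rw=R.from_quat(d["orientation"]).as_matrix();
    K=np.array([[d["fx"],0,d["cx"]],[0,d["fy"],d["cy"]],[0,0,1]])
    Pc=(np.atleast_2d(P)-d["eye"])@Rw
    return cv2.projectPoints(Pc.reshape(-1,1,3),np.zeros(3),np.zeros(3),K,d["D"])[0].reshape(-1,2)
def E2W(p,P):
    c,s=np.cos(p[2]),np.sin(p[2]);return np.atleast_2d(P)@np.array([[c,s,0],[-s,c,0],[0,0,1]])+[p[0],p[1],0]
def gaugepts(g,y=-155): 
    return np.array([-115+200*np.cos(g),y,58+200*np.sin(g)])
def pinP(z,x=0): # pin axis in easel frame relative to origin
    a=np.radians(35);return np.array([-z*np.sin(a)+x*np.cos(a),0,z*np.cos(a)+x*np.sin(a)])
E
cat > fit.py <<'E'
from h import *
import pickle
from scipy.optimize import least_squares
S,T=[pickle.load(open(n+".pkl","rb")) for n in("scene","side")]
E=np.array([[-115,-110,66],[-115,110,66],[135,110,66],[135,-110,66],[-20,0,80]],float)
so=.7*np.array([[402,186],[490,255],[362,335],[281,255],[398,236]])
to=.7*np.array([[383,500],[298,378],[441,302],[535,407],[397,392]])
gs=.7*np.array([297,172.]);gt=.7*np.array([530,427.])
# pin top centre of handle
def res(v):
    W=E2W(v,np.vstack([E,gaugepts(v[3])]))
    a=proj(S,W)-np.vstack([so,gs]);b=proj(T,W)-np.vstack([to,gt])
    return np.r_[a,b].ravel()
r=least_squares(res,[600,150,0,.5],loss="soft_l1");v=r.x
print(v,np.degrees(v[2:]));print(res(v).reshape(-1,2).round(1));np.save("fit.npy",v)
# pin origin: from handle-top px in both (z 49)
hs=.7*np.array([453,293.]);ht=.7*np.array([356,287.])
def rp(q):
    P=np.array([q[0],165,q[1]])+pinP(49)
    W=E2W(v,P);return np.r_[proj(S,W)[0]-hs,proj(T,W)[0]-ht]
q=least_squares(rp,[0,90]);print("pin",q.x,q.fun.round(1));np.save("pin.npy",q.x)
for n,d,(cx,cy) in(("scene",S,(315,215)),("side",T,(270,235))):
    x0,y0=cx-100,cy-75;f=4
    im=cv2.resize(d["img"][y0:y0+150,x0:x0+200,::-1].copy(),None,fx=f,fy=f,interpolation=cv2.INTER_CUBIC)
    P=np.array([q.x[0],165,q.x[1]])
    L=[np.vstack([P+pinP(0),P+pinP(49)]),np.array([[-83,172,75],[-48,172,75],[-48,158,75],[-83,158,75]]),E[:4],np.array([P+pinP(49)+[0,7,0],P+pinP(49)-[0,7,0]])]
    for l in L:
        p=(proj(d,E2W(v,l))-[x0,y0]+.5)*f;cv2.polylines(im,[p.astype(int)],False,(255,255,0),1)
    cv2.imwrite(f"pics/{n}1.png",im)
a,b=cv2.imread("pics/scene1.png"),cv2.imread("pics/side1.png")
cv2.imwrite("pics/both1.png",np.vstack([a[150:450],b[0:300]]))
E
python3 fit.py
```

```text
[ 566.27571952 -108.94839262 -370.78287324 -602.72915061] [-21244.29375263 -34533.83651963]
[[-0.5 -2.2]
 [-1.2 -1.3]
 [-1.  -3.2]
 [-1.6 -7.8]
 [ 0.  -1.4]
 [-1.2  0.2]
 [-3.1  0.6]
 [-1.4 -5.2]
 [ 0.  -3.2]
 [ 0.4 -3.3]
 [-1.1 -0.4]
 [-0.6 -1.4]]
pin [43.49509395 71.32538096] [-0.5  0.2 -0.7 -0.2]
```

View pics/both1.png

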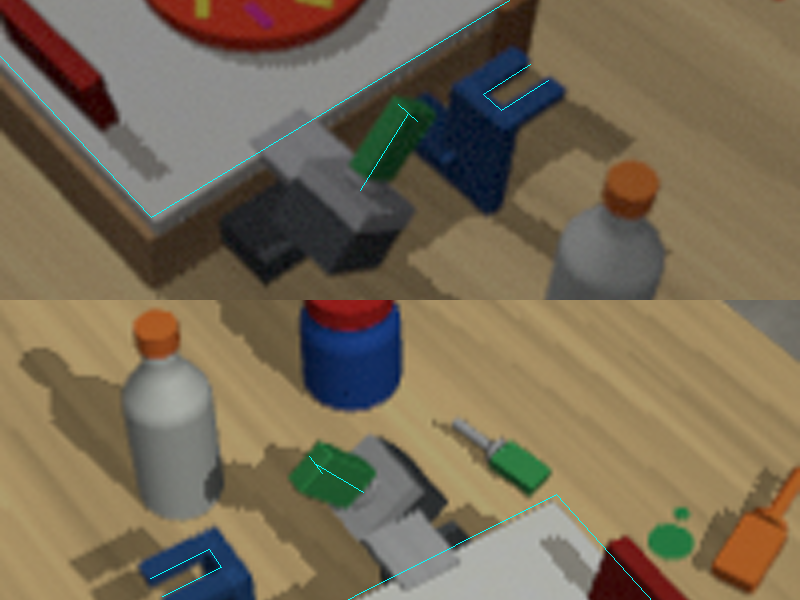

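The crop shows the pin's green handle in the grey bore (scene crop 395,140). The fitted slot and board edges land on the blue fork (495,100) and the board edge. The pose is good enough to move closer, so I refine it with the wrist camera.

Call:
drive_tool --deltas '[[[3.3,2.6,-0.4],[0,0,0]],[[3.3,2.6,-0.4],[0,0,0]],[[3.3,2.6,-0.4],[0,0,0]],[[3.3,2.6,-0.4],[0,0,0]],[[3.3,2.6,-0.4],[0,0,0]],[[3.3,2.6,-0.4],[0,0,0]],[[3.3,2.6,-0.4],[0,0,0]],[[3.3,2.6,-0.4],[0,0,0]],[[3.3,2.6,-0.4],[0,0,0]],[[3.3,2.6,-0.4],[0,0,0]],[[3.3,2.6,-0.4],[0,0,0]],[[3.3,2.6,-0.4],[0,0,0]]]' --claw 4.5

```text
clock: 1.3
position: [465.5, 194.4, 279.2]
ee_rot: [0.991, -0.134, -0.0, 0.0]
contact_force: [1.0, 0.3, 0.1]
gripper_width: 44.9
grasp_force: 0.0
```

Call:
drive_tool --deltas '[[[3.3,2.6,-0.4],[0,0,0]],[[3.3,2.6,-0.4],[0,0,0]],[[3.3,2.6,-0.4],[0,0,0]],[[3.1,2.6,-0.4],[0,0,0]],[[0,0,0],[0,0,-6]],[[0,0,0],[0,0,-5]],[[0,0,0],[0,0,0]],[[0,0,0],[0,0,0]],[[0,0,0],[0,0,0]]]'

```text
clock: 2.2
position: [562.4, 61.5, 295.2]
ee_rot: [0.999, -0.039, -0.0, 0.0]
contact_force: [0.2, 0.8, 0.7]
gripper_width: 44.8
grasp_force: 0.0
```

```bash
python3 - <<'E'
from h import *
import pickle
s=arm.read_state();print(s["clock"],s["position"],s["ee_rot"],s["joints"])
d=get_image("wrist");print({k:v for k,v in d.items() if k!="img"})
W=R.from_quat(s["ee_rot"]).as_matrix();m=d["mount"]
d["eye"]=W@m[:3,3]+s["position"];d["orientation"]=R.from_matrix(W@m[:3,:3]).as_quat()
pickle.dump(d,open("w1.pkl","wb"));print(d["eye"])
cv2.imwrite("pics/w1.png",cv2.resize(d["img"][:,:,::-1],(800,600),interpolation=cv2.INTER_CUBIC))
E
```

```text
2.2 [562.43323636  61.46953076 295.18749928] [ 9.99229150e-01 -3.92565763e-02 -1.60303597e-04  4.72749705e-05] [ 3.95170628e-01  2.45374508e-01 -3.24481003e-02 -5.11327180e-05
 -1.29330434e+00  1.09710638e+00]
{'fx': 289.33675610191295, 'fy': 289.33675610191295, 'cx': 277.2838883137802, 'cy': 206.86911047311924, 'D': array([0.0069776, 0.       , 0.       , 0.       , 0.       ]), 'mount': array([[-5.87300974e-04, -9.64274617e-01, -2.64903978e-01,
         6.73675515e+01],
       [ 9.99999485e-01, -3.47041444e-04, -9.53769810e-04,
         1.17474590e+00],
       [ 8.27763359e-04, -2.64904402e-01,  9.64274324e-01,
        -1.42374002e+02],
       [ 0.00000000e+00,  0.00000000e+00,  0.00000000e+00,
         1.00000000e+00]])}
[629.54712453  55.02490212 437.54028742]
```

View pics/w1.png

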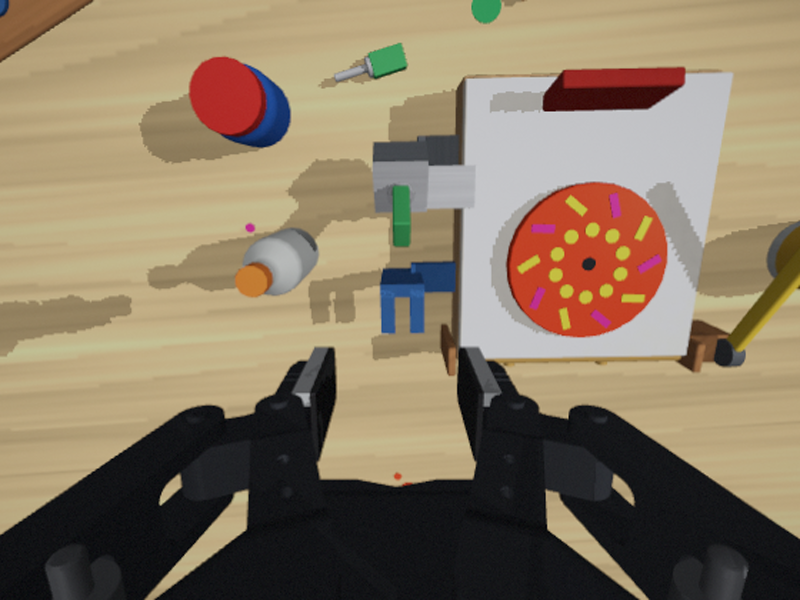

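The wrist view shows the pin handle end at about (401,240) and the slot mouth at (394,332) and (411,332). The board corners are at (463,77), (732,73), (690,358) and (459,358), and the disc centre is at (589,264). I refit on all three views.

```bash
cat > fit2.py <<'E'
from h import *
import pickle
from scipy.optimize import least_squares
S,T,V=[pickle.load(open(n+".pkl","rb")) for n in("scene","side","w1")]
k=.7
obs=[]
def o(d,e,px):obs.append((d,np.array(e,float),k*(np.array(px,float)+.5)-.5))
for d,l in((S,[(402,186),(490,255),(362,335),None,(398,236)]),(T,[(383,500),(298,378),(441,302),(535,407),(397,392)]),(V,[(690,358),(459,358),(464,78),(732,73),(589,264)])):
    for e,p in zip([[-115,-110,66],[-115,110,66],[135,110,66],[135,-110,66],[-20,0,80]],l):
        if p:o(d,e,p)
for e,p in zip([[-83,172,75],[-83,158,75],[-48,172,75],[-48,158,75]],[(394,332),(411,332),(395,297),(411,297)]):o(V,e,p)
# scene/side slot closed corners from 4x crops
for d,x0,y0,l in((S,215,177.5,[(500,110),(485,94)]),(T,170,160,[(210,549-0-300+0),(220,567-300)])):
    for e,p in zip([[-48,172,75],[-48,158,75]],l):obs.append((d,np.array(e,float),np.array([x0+p[0]/4,y0+p[1]/4])-.4))
G=[(S,(297,172)),(T,(530,427))]
H=[(S,(453,294)),(T,(356,287)),(V,(401,239))]
def res(v):
    r=[proj(d,E2W(v,e))[0]-p for d,e,p in obs]
    r+=[proj(d,E2W(v,gaugepts(v[3])))[0]-k*np.array(p) for d,p in G]
    r+=[proj(d,E2W(v,np.array([v[4],165,v[5]])+pinP(49)))[0]-k*np.array(p) for d,p in H]
    return np.ravel(r)
r=least_squares(res,[566,-109,-.075,.5,43,71],loss="soft_l1",x_scale=[10,10,.1,.1,10,10]);v=r.x
print(v.round(3),"gauge deg",np.degrees(v[3]));print(res(v).reshape(-1,2).round(1).tolist());np.save("fit.npy",v)
E
python3 fit2.py
```

```text
[ 5.66019e+02 -1.09379e+02 -6.70000e-02  4.60000e-01  4.16290e+01
  7.06220e+01] gauge deg 26.361691840849513
[[-0.9, -2.2], [-1.2, -1.8], [-0.2, -3.1], [0.1, -1.4], [-2.2, 1.2], [-1.5, -4.3], [-0.4, -3.1], [0.6, -3.6], [-0.8, 0.0], [-2.6, -0.5], [-0.3, 1.2], [2.3, -1.9], [6.2, -1.7], [0.3, 0.7], [0.3, 0.5], [-1.1, 0.4], [-0.8, -0.3], [-1.2, -0.5], [0.5, -0.6], [-0.3, -0.5], [-0.7, 0.7], [-0.1, 0.6], [-1.5, 0.1], [-0.2, -1.8], [0.6, -1.2], [-2.0, 0.8], [0.1, -4.2]]
```

```bash
python3 - <<'E'
s=open("fit2.py").read()
s=s.replace('H=[(S,(453,294)),(T,(356,287)),(V,(401,239))]','H=[(V,(401,245.5),49,-14),(V,(401,186),5,14),(S,(453,293),49,0),(T,(356,287),49,0)]')
s=s.replace('''+pinP(49)))[0]-k*np.array(p) for d,p in H]''','''+pinP(zz,xx)))[0]-k*np.array(p) for d,p,zz,xx in H]''')
s=s.replace('E2W(v,e))[0]-p for','E2W(v,e+[0,0,v[6]*(e[2]==66)])) [0]-p for').replace('43,71]','43,71,0]').replace('10,10])','10,10,5])')
s+='''
def pix(d,e):return proj(d,E2W(v,e))[0]
def cyl(px,z):  # world xy where wrist pixel hits height z
    f=lambda q:proj(V,[q[0],q[1],z])[0]-k*np.array(px)
    return least_squares(f,[600,100]).x.round(0)
print("glue cap",cyl((254,279),140),"base?",E2W(v,[-55,165,75]),E2W(v,[v[4],165,v[5]]))
'''
open("fit2.py","w").write(s)
E
python3 fit2.py
```

```text
[ 5.66059e+02 -1.09744e+02 -6.60000e-02  4.61000e-01  4.21840e+01
  7.07360e+01 -7.91200e+00] gauge deg 26.39151502985654
[[-1.1, 0.2], [-1.7, 0.6], [-0.1, -0.8], [-0.0, -1.5], [-1.9, 3.1], [-0.9, -1.9], [-0.6, -0.7], [-0.0, -1.5], [-0.7, 0.2], [-6.1, -2.9], [-0.7, -1.1], [1.3, -0.1], [1.0, -0.2], [0.6, 0.6], [0.6, 0.6], [-0.8, 0.4], [-0.4, -0.2], [-0.9, -0.4], [0.5, -0.7], [-0.4, -0.6], [-0.7, 0.9], [-0.0, 0.8], [-1.6, 0.0], [-0.0, -1.8], [0.5, 0.0], [-0.2, -1.4], [0.4, -0.6], [-1.7, 0.8]]
glue cap [569. 165.] base? [[521.9826289   58.50377469  75.        ]] [[618.95765837  52.13950011  70.73636042]]
```

Call:
drive_tool --deltas '[[[0,0,0],[0,0,-0.7]],[[0,0,0],[0,7,0]],[[0,0,0],[0,7,0]],[[0,0,0],[0,7,0]],[[0,0,0],[0,7,0]],[[0,0,0],[0,7,0]],[[0,0,0],[0,0,0]],[[0,0,0],[0,0,0]]]'

```text
clock: 3.05
position: [565.6, 56.7, 298.0]
ee_rot: [0.957, -0.035, 0.286, 0.013]
contact_force: [-0.0, 0.8, 0.4]
gripper_width: 45.1
grasp_force: 0.0
```

```bash
cat >> h.py <<'E'
def togo(Pe,tilt):
    """print cm shift in present tool axes to easel point Pe, and turn to tool tilted (deg) towards easel +x"""
    v=np.load("fit.npy");s=arm.read_state();q=R.from_quat(s["ee_rot"])
    c=np.radians(tilt);z=np.array([np.sin(c),0,-np.cos(c)]);x=np.array([np.cos(c),0,np.sin(c)]);y=np.cross(z,x)
    Rt=R.from_euler("z",v[2])*R.from_matrix(np.c_[x,y,z])
    W=E2W(v,np.array(Pe,float))[0]
    print("t",round(s["clock"],2),"shift cm",(q.inv().apply(W-s["position"])/10).round(2),"turn deg",np.degrees((q.inv()*Rt).as_rotvec()).round(2),"world",W.round(1), "F",s["contact_force"].round(1),"w",round(s["gripper_width"],1),s["grasp_force"],"j",s["joints"].round(2))
    E=np.linalg.inv(np.array([[np.cos(v[2]),-np.sin(v[2]),0],[np.sin(v[2]),np.cos(v[2]),0],[0,0,1]]))@(s["position"]-[v[0],v[1],0]);print("tcp easel",E.round(1))
E
python3 - <<'E'
from h import *
v=np.load("fit.npy");P=np.array([v[4],165,v[5]])
togo(P+pinP(83),35);togo(P+pinP(13),35)
E
```

```text
t 3.05 shift cm [-8.250e+00  1.000e-02  1.364e+01] turn deg [ 0.56  1.7  -0.26] world [571.5  55.3 138.7] F [-0.   0.8  0.4] w 45.1 0.0 j [ 0.49 -0.01 -0.66  0.66 -0.51  0.49]
tcp easel [-11.4 166.1 298. ]
t 3.05 shift cm [-8.04 -0.06 20.64] turn deg [ 0.56  1.7  -0.26] world [611.5  52.6  81.4] F [-0.   0.8  0.4] w 45.1 0.0 j [ 0.49 -0.01 -0.66  0.66 -0.51  0.49]
tcp easel [-11.4 166.1 298. ]
```

Call:
drive_tool --deltas '[[[-2.1,0,3.4],[0.3,1.0,-0.1]],[[-2.1,0,3.4],[0.2,0.7,-0.1]],[[-2.0,0,3.4],[0,0,0]],[[-2.0,0,3.4],[0,0,0]],[[0,0,0],[0,0,0]],[[0,0,0],[0,0,0]],[[0,0,0],[0,0,0]]]'

```text
clock: 3.75
position: [592.1, 49.0, 236.8]
ee_rot: [0.948, -0.04, 0.315, 0.029]
contact_force: [-0.2, -0.5, 0.8]
gripper_width: 45.0
grasp_force: 0.0
```

```bash
python3 - <<'E'
from h import *
import pickle
v=np.load("fit.npy");P=np.array([v[4],165,v[5]])
togo(P+pinP(13),35)
s=arm.read_state();d=get_image("wrist");W=R.from_quat(s["ee_rot"]).as_matrix();m=d["mount"]
d["eye"]=W@m[:3,3]+s["position"];d["orientation"]=R.from_matrix(W@m[:3,:3]).as_quat();pickle.dump(d,open("w2.pkl","wb"))
im=d["img"][:,:,::-1].copy();im=cv2.resize(im,(800,600))
for l in([P+pinP(5),P+pinP(49)],[P+pinP(49,14)+[0,7,0],P+pinP(49,14)-[0,7,0],P+pinP(49,-14)-[0,7,0],P+pinP(49,-14)+[0,7,0],P+pinP(49,14)+[0,7,0]],[[-83,172,75],[-48,172,75],[-48,158,75],[-83,158,75]]):
    cv2.polylines(im,[((proj(d,E2W(v,l))+.5)/.7).astype(int)],False,(255,255,0),1)
cv2.imwrite("pics/w2.png",im)
E
```

```text
t 3.75 shift cm [-7.78 -1.   13.56] turn deg [ 2.34 -1.79 -0.38] world [611.5  52.6  81.4] F [-0.2 -0.5  0.8] w 45.0 0.0 j [ 0.19  0.08 -0.87  1.54 -0.19 -0.18]
tcp easel [ 15.6 160.1 236.8]
```

View pics/w2.png

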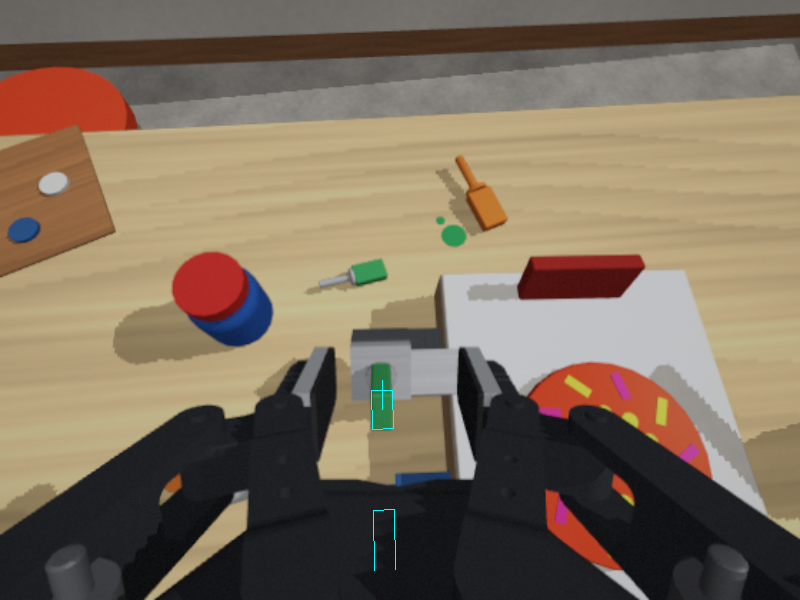

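The overlay sits exactly on the handle (383,410), so the fit holds. Joint 5 is near its limit at a 35° tilt, though. The handle flats only fix the y direction, so I'll grip with the tool tilted 10° and let the pin sit 25° askew in the pads.

Call:
drive_tool --deltas '[[[0,0,0],[0.6,-7,0]],[[0,0,0],[0.6,-7,0]],[[0,0,0],[0.6,-7,0]],[[0,0,0],[0.5,-6,0]],[[0,0,0],[0,0,0]],[[0,0,0],[0,0,0]],[[0,0,0],[0,0,0]]]'

```text
clock: 4.5
position: [621.9, 14.0, 265.0]
ee_rot: [0.962, -0.058, 0.261, 0.05]
contact_force: [-1.1, 0.4, -0.9]
gripper_width: 45.1
grasp_force: 0.0
```

```bash
cat >> h.py <<'E'
def tz(t):
    t=np.radians(t);return np.array([np.sin(t),0,-np.cos(t)])
E
python3 - <<'E'
from h import *
v=np.load("fit.npy");P=np.array([v[4],165,v[5]])
G=P+pinP(33)+19*tz(10)
togo(G-60*tz(10),10);togo(G,10)
E
```

```text
t 4.5 shift cm [-9.26 -4.38  8.96] turn deg [  5.07 -20.45  -2.64] world [593.   53.8 138.1] F [-1.1  0.4 -0.9] w 45.1 0.0 j [ 0.38  0.13 -0.58  0.67 -0.51  0.54]
tcp easel [ 47.6 127.1 265. ]
t 4.5 shift cm [-11.37  -4.85  14.56] turn deg [  5.07 -20.45  -2.64] world [603.4  53.2  79.1] F [-1.1  0.4 -0.9] w 45.1 0.0 j [ 0.38  0.13 -0.58  0.67 -0.51  0.54]
tcp easel [ 47.6 127.1 265. ]
```

Call:
drive_tool --deltas '[[[0,0,0],[1.7,-6.8,-0.9]],[[0,0,0],[1.7,-6.8,-0.9]],[[0,0,0],[1.7,-6.8,-0.9]],[[0,0,0],[0,0,0]],[[0,0,0],[0,0,0]],[[0,0,0],[0,0,0]]]'

```text
clock: 5.1
position: [622.4, 9.0, 265.4]
ee_rot: [0.994, -0.039, 0.104, 0.012]
contact_force: [0.5, -0.3, -0.9]
gripper_width: 44.9
grasp_force: 0.0
```

```bash
python3 - <<'E'
from h import *
v=np.load("fit.npy");P=np.array([v[4],165,v[5]])
G=P+pinP(33)+19*tz(10)
togo(G-60*tz(10),10);togo(G,10)
E
```

```text
t 5.1 shift cm [-5.84 -4.43 11.7 ] turn deg [ 0.99 -1.94 -0.62] world [593.   53.8 138.1] F [ 0.5 -0.3 -0.9] w 44.9 0.0 j [ 0.32  0.26 -0.15  0.11 -0.98  1.12]
tcp easel [ 48.4 122.2 265.4]
t 5.1 shift cm [-6.04 -4.53 17.7 ] turn deg [ 0.99 -1.94 -0.62] world [603.4  53.2  79.1] F [ 0.5 -0.3 -0.9] w 44.9 0.0 j [ 0.32  0.26 -0.15  0.11 -0.98  1.12]
tcp easel [ 48.4 122.2 265.4]
```

Call:
drive_tool --deltas '[[[-1.5,-1.5,2.9],[1,-1.9,-0.6]],[[-1.5,-1.5,2.9],[0,0,0]],[[-1.4,-1.4,2.9],[0,0,0]],[[-1.4,0,2.9],[0,0,0]],[[0,0,0],[0,0,0]],[[0,0,0],[0,0,0]],[[0,0,0],[0,0,0]]]'

```text
clock: 5.8
position: [593.0, 56.5, 144.2]
ee_rot: [0.995, -0.032, 0.09, 0.001]
contact_force: [0.4, -0.2, 1.3]
gripper_width: 45.4
grasp_force: 0.0
```

```bash
python3 - <<'E'
from h import *
v=np.load("fit.npy");P=np.array([v[4],165,v[5]])
G=P+pinP(33)+19*tz(10)
togo(G,10)
E
```

```text
t 5.8 shift cm [-0.13  0.29  6.59] turn deg [-0.22 -0.36  0.02] world [603.4  53.2  79.1] F [ 0.4 -0.2  1.3] w 45.4 0.0 j [ 0.41  0.33 -0.37  0.12 -0.71  1.02]
tcp easel [ 16.  167.6 144.2]
```

Call:
drive_tool --deltas '[[[-0.1,0.3,2],[0,0,0]],[[0,0,2],[0,0,0]],[[0,0,1.5],[0,0,0]],[[0,0,1],[0,0,0]],[[0,0,0],[0,0,0]],[[0,0,0],[0,0,0]]]'

```text
clock: 6.4
position: [602.7, 52.9, 78.8]
ee_rot: [0.995, -0.032, 0.089, 0.001]
contact_force: [0.3, -0.8, 0.2]
gripper_width: 44.7
grasp_force: 0.0
```

Call:
drive_tool --deltas '[[[0,0,0],[0,0,0]],[[0,0,0],[0,0,0]],[[0,0,0],[0,0,0]],[[0,0,0],[0,0,0]],[[0,0,0],[0,0,0]],[[0,0,0],[0,0,0]],[[0,0,0],[0,0,0]],[[0,0,0],[0,0,0]]]' --claw 0.5

```text
clock: 7.2
position: [602.5, 53.3, 78.6]
ee_rot: [0.995, -0.032, 0.089, 0.001]
contact_force: [-2.2, 2.1, 5.7]
gripper_width: 13.1
grasp_force: 58.7
```

```bash
python3 - <<'E'
from h import *
v=np.load("fit.npy");P=np.array([v[4],165,v[5]])
G=P+pinP(33)+19*tz(10)
togo(G,10);togo(G+pinP(60),10)
E
```

```text
t 7.2 shift cm [ 0.09  0.01 -0.03] turn deg [-0.21 -0.24  0.03] world [603.4  53.2  79.1] F [-2.2  2.1  5.7] w 13.1 58.7272971868515 j [ 0.39  0.43 -0.42  0.14 -0.56  1.  ]
tcp easel [ 25.7 165.1  78.6]
t 7.2 shift cm [-2.42 -0.01 -5.48] turn deg [-0.21 -0.24  0.03] world [569.   55.4 128.2] F [-2.2  2.1  5.7] w 13.1 58.7272971868515 j [ 0.39  0.43 -0.42  0.14 -0.56  1.  ]
tcp easel [ 25.7 165.1  78.6]
```

Call:
drive_tool --deltas '[[[-0.42,0,-0.91],[0,0,0]],[[-0.42,0,-0.91],[0,0,0]],[[-0.42,0,-0.91],[0,0,0]],[[-0.42,0,-0.91],[0,0,0]],[[-0.42,0,-0.91],[0,0,0]],[[-0.42,0,-0.91],[0,0,0]],[[0,0,0],[0,0,0]],[[0,0,0],[0,0,0]]]'

```text
clock: 8.0
position: [567.3, 54.9, 127.3]
ee_rot: [0.996, -0.033, 0.088, 0.001]
contact_force: [-0.1, 0.4, -0.5]
gripper_width: 13.4
grasp_force: 58.5
```

Call:
drive_tool --deltas '[[[0,0,-2],[0,0,0]],[[0,0,-2],[0,0,0]],[[0,0,-2],[0,-7,0]],[[0,0,0],[0,-7,0]],[[0,0,0],[0,-7,0]],[[0,0,0],[0,-7,0]],[[0,0,0],[0,-7,0]],[[0,0,0],[0,0,0]],[[0,0,0],[0,0,0]],[[0,0,0],[0,0,0]]]'

```text
clock: 9.0
position: [556.5, 55.3, 186.2]
ee_rot: [0.976, -0.031, -0.215, -0.008]
contact_force: [0.4, 0.3, 0.1]
gripper_width: 13.1
grasp_force: 58.5
```

```bash
python3 - <<'E'
from h import *
import pickle
v=np.load("fit.npy")
N=np.array([-55,165,75+75])
# expected pin origin -> tcp when upright and tool at -25: grasp point is 33 up
T=N+[0,0,33]+19*tz(-25)
togo(T,-25)
for n in("wrist","side","scene"):
    s=arm.read_state();d=get_image(n)
    if n=="wrist":
        W=R.from_quat(s["ee_rot"]).as_matrix();m=d["mount"]
        d["eye"]=W@m[:3,3]+s["position"];d["orientation"]=R.from_matrix(W@m[:3,:3]).as_quat()
    pickle.dump(d,open(n+"3.pkl","wb"))
S=pickle.load(open("scene3.pkl","rb"));W=pickle.load(open("wrist3.pkl","rb"));T=pickle.load(open("side3.pkl","rb"))
def crop(d,c,w=100,h=75,f=4):
    x,y=[int(a) for a in c];x=np.clip(x,w,560-w);y=np.clip(y,h,420-h);print("origin",x-w,y-h)
    return cv2.resize(d["img"][y-h:y+h,x-w:x+w,::-1],None,fx=f,fy=f,interpolation=cv2.INTER_CUBIC)
p=arm.read_state()["position"]
a=crop(S,proj(S,p)[0],50,75);b=crop(T,proj(T,p)[0],50,75)
cv2.imwrite("pics/c3.png",np.hstack([a,b]))
E
```

```text
t 9.0 shift cm [-3.02 -0.09  3.65] turn deg [-0.12 -0.17  0.1 ] world [514.   59.  165.8] F [0.4 0.3 0.1] w 13.1 58.51802408695221 j [ 0.3   0.53  0.12 -0.15 -1.57  1.24]
tcp easel [-20.3 164.1 186.2]
origin 284 94
origin 180 108
```

View pics/c3.png

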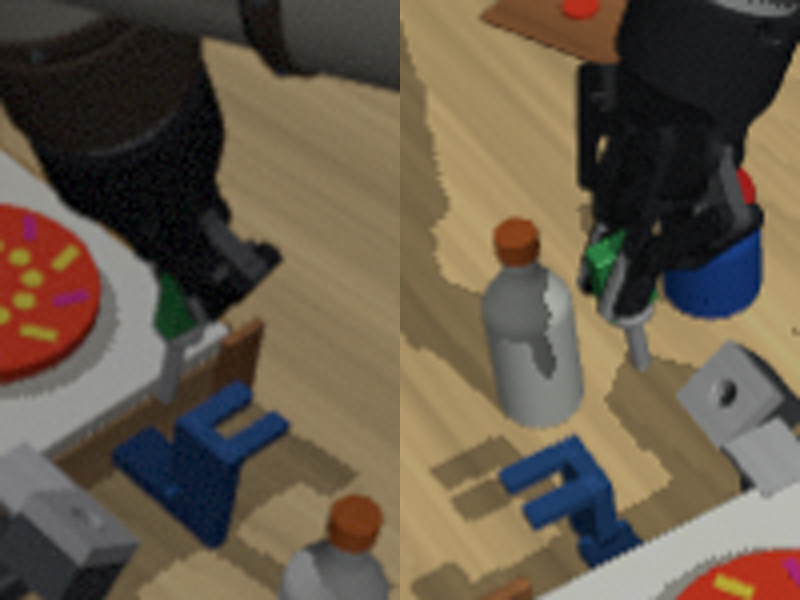

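The pin is free and held. The shaft tip is at scene crop (168,398) and side crop (644,367). I triangulate it against the prediction.

```bash
python3 - <<'E'
from h import *
import pickle
from scipy.optimize import least_squares
v=np.load("fit.npy")
S,T=[pickle.load(open(n+"3.pkl","rb")) for n in("scene","side")]
def toE(W): 
    c,s=np.cos(v[2]),np.sin(v[2]);return np.array([[c,s,0],[-s,c,0],[0,0,1]])@(W-[v[0],v[1],0])
def tri(a,b):
    f=lambda W:np.r_[proj(S,W)[0]-a,proj(T,W)[0]-b]
    r=least_squares(f,[550,55,150]);return toE(r.x),r.fun
for n,a,b in(("tip",(168,397),(244,366)),("collar",(181,347),(231,318))):
    e,f=tri((284+a[0]/4-.4,94+a[1]/4-.4),(180+b[0]/4-.4,108+b[1]/4-.4));print(n,e.round(1),f.round(1))
s=arm.read_state();e=toE(s["position"])
g=e-19*tz(-25);print("pred origin",(g-[0,0,33]).round(1),"tip",(g-[0,0,75]).round(1))
E
```

```text
tip [ -3.9 163.9 131.8] [-0.9  0.1 -0.9 -0.2]
collar [ -6.7 166.1 167.1] [-0.6  0.1 -0.6 -0.1]
pred origin [-12.4 164.3 171.4] tip [-12.4 164.3 129.4]
```

Call:
drive_tool --deltas '[[[-1.2,-0.1,1.3],[0,0,0]],[[-1.2,0,1.3],[0,0,0]],[[-1.3,0,1.3],[0,0,0]],[[0,0,0],[0,0,0]],[[0,0,0],[0,0,0]],[[0,0,0],[0,0,0]]]'

```text
clock: 9.75
position: [508.0, 59.8, 167.0]
ee_rot: [0.976, -0.031, -0.214, -0.009]
contact_force: [0.3, -0.2, -1.0]
gripper_width: 13.2
grasp_force: 58.5
```

```bash
python3 - <<'E'
from h import *
import pickle
v=np.load("fit.npy")
togo([0,165,100],-25)
p=arm.read_state()["position"]-[0,0,20]
o=[]
for n in("scene","side"):
    d=get_image(n);pickle.dump(d,open(n+"4.pkl","wb"))
    x,y=[int(a) for a in proj(d,p)[0]];w,h,f=33,50,6;x0,y0=x-w,y-h+15;print("origin",x0,y0)
    im=cv2.resize(d["img"][y0:y0+2*h,x0:x0+2*w,::-1].copy(),None,fx=f,fy=f,interpolation=cv2.INTER_CUBIC)
    q=(proj(d,E2W(v,np.array([[-83,172,75],[-48,172,75],[-48,158,75],[-83,158,75.]])))-[x0,y0]+.5)*f
    cv2.polylines(im,[q.astype(int)],False,(255,255,0),1);o.append(im)
cv2.imwrite("pics/c4.png",np.hstack(o))
E
```

```text
t 9.75 shift cm [9.07 0.07 3.2 ] turn deg [-0.15 -0.25  0.12] world [576.9  54.9 100. ] F [ 0.3 -0.2 -1. ] w 13.2 58.52863669395447 j [ 0.33  0.47 -0.03 -0.17 -1.47  1.23]
tcp easel [-69.  165.4 167. ]
origin 316 138
origin 177 171
```

View pics/c4.png

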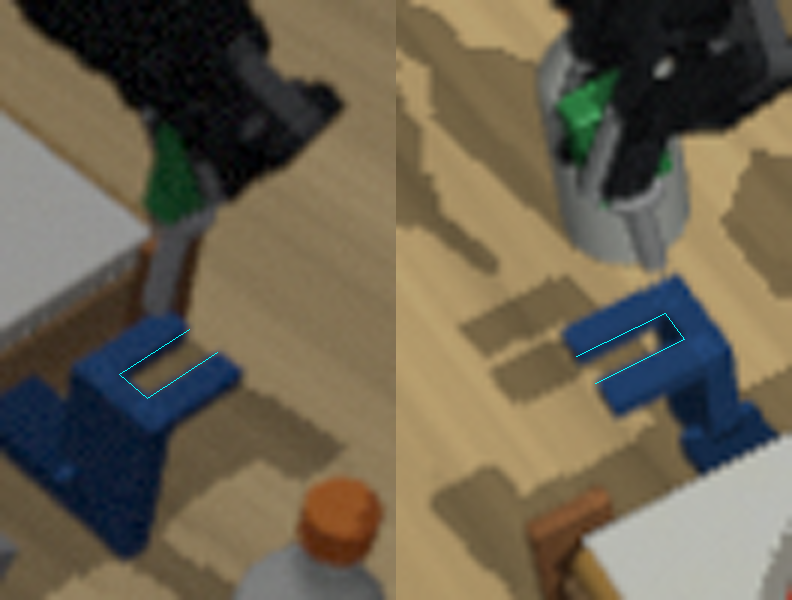

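```bash
python3 - <<'E'
from h import *
import pickle
from scipy.optimize import least_squares
v=np.load("fit.npy")
S,T=[pickle.load(open(n+"4.pkl","rb")) for n in("scene","side")]
def toE(W): 
    c,s=np.cos(v[2]),np.sin(v[2]);return np.array([[c,s,0],[-s,c,0],[0,0,1]])@(W-[v[0],v[1],0])
def tri(a,b):
    f=lambda W:np.r_[proj(S,W)[0]-a,proj(T,W)[0]-b]
    r=least_squares(f,[520,55,110]);return toE(r.x),r.fun
for n,a,b in(("tip",(160,310),(259,264)),("mid",(171,268),(246,238)),("slot end R",(147,398),(684-396,339)),("slotL",(120,374),(666-396,314))):
    e,f=tri((316+a[0]/6-.4,138+a[1]/6-.4),(177+b[0]/6-.4,171+b[1]/6-.4));print(n,e.round(1),f.round(1))
E
```

```text
tip [-52.3 166.  111.8] [-0.6  0.1 -0.6 -0.1]
mid [-55.8 164.7 129.2] [-0.5  0.1 -0.5 -0.1]
slot end R [-48.9 166.3  68. ] [-2.   0.3 -2.  -0.4]
slotL [-47.2 163.6  81.5] [ 1.8 -0.3  1.7  0.4]
```

Call:
drive_tool --deltas '[[[0,0,0],[0,-3,0]],[[0.5,0,1.05],[0,0,0]],[[0.52,0,1.05],[0,0,0]],[[0.52,0,1.05],[0,0,0]],[[0.52,0,1.05],[0,0,0]],[[0.52,0,1.05],[0,0,0]],[[0,0,0],[0,0,0]],[[0,0,0],[0,0,0]]]'

```text
clock: 10.65
position: [505.4, 59.9, 107.6]
ee_rot: [0.97, -0.031, -0.241, -0.009]
contact_force: [0.6, 0.4, -0.7]
gripper_width: 13.1
grasp_force: 58.5
```

Call:
drive_tool --deltas '[[[0.42,0,0.85],[0,0,0]],[[0,0,0],[0,0,0]],[[0,0,0],[0,0,0]],[[0,0,0],[0,0,0]]]'

```text
clock: 11.05
position: [505.4, 60.0, 98.6]
ee_rot: [0.97, -0.031, -0.24, -0.009]
contact_force: [-0.0, 0.7, -0.6]
gripper_width: 13.4
grasp_force: 58.5
```

```bash
python3 - <<'E'
from h import *
import pickle
v=np.load("fit.npy")
togo([-70,165,95],-28)
p=E2W(v,[-55,165,85])[0]
o=[]
for n in("scene","side"):
    d=get_image(n);pickle.dump(d,open(n+"5.pkl","wb"))
    x,y=[int(a) for a in proj(d,p)[0]];w,h,f=33,50,6;x0,y0=x-w,y-h;print("origin",x0,y0)
    o.append(cv2.resize(d["img"][y0:y0+2*h,x0:x0+2*w,::-1].copy(),None,fx=f,fy=f,interpolation=cv2.INTER_CUBIC))
cv2.imwrite("pics/c5.png",np.hstack(o))
E
```

```text
t 11.05 shift cm [0.32 0.04 0.24] turn deg [-0.13 -0.16  0.11] world [507.   59.5  95. ] F [-0.   0.7 -0.6] w 13.4 58.500133752822876 j [ 0.32  0.57 -0.07 -0.18 -1.39  1.26]
tcp easel [-71.7 165.4  98.6]
origin 307 147
origin 186 173
```

View pics/c5.png

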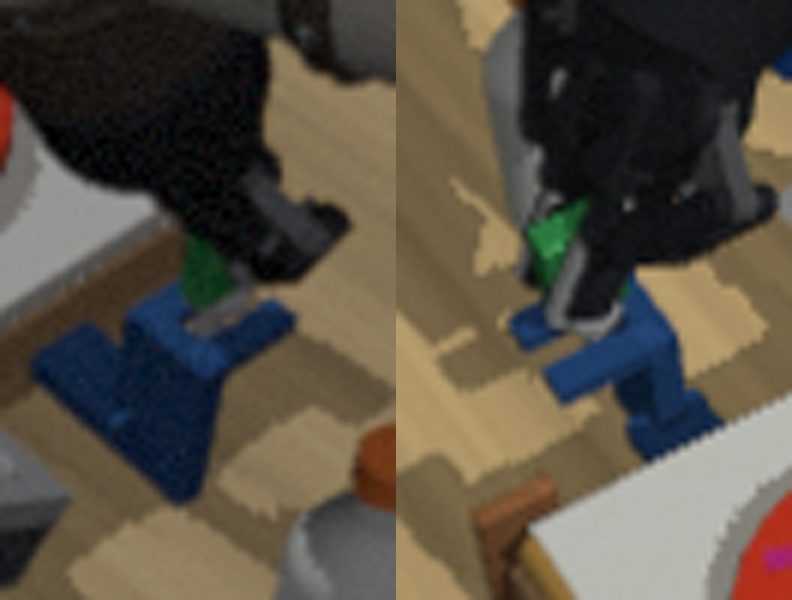

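The shaft is in the slot with the collar just above the fork (scene crop 215,310). I lower until it makes contact.

Call:
drive_tool --deltas '[[[0.09,0,0.18],[0,0,0]],[[0.09,0,0.18],[0,0,0]],[[0,0,0],[0,0,0]],[[0,0,0],[0,0,0]]]'

```text
clock: 11.55
position: [505.0, 60.0, 94.2]
ee_rot: [0.97, -0.031, -0.241, -0.009]
contact_force: [-0.1, -0.4, -0.4]
gripper_width: 13.7
grasp_force: 58.5
```

Call:
drive_tool --deltas '[[[0.09,0,0.18],[0,0,0]],[[0,0,0],[0,0,0]],[[0,0,0],[0,0,0]]]'

```text
clock: 11.85
position: [505.0, 60.0, 92.2]
ee_rot: [0.97, -0.031, -0.241, -0.009]
contact_force: [-0.3, -0.5, -1.0]
gripper_width: 13.3
grasp_force: 58.5
```

Call:
drive_tool --deltas '[[[0.05,0,0.09],[0,0,0]],[[0,0,0],[0,0,0]],[[0,0,0],[0,0,0]]]'

```text
clock: 12.15
position: [505.1, 60.0, 91.2]
ee_rot: [0.97, -0.031, -0.241, -0.009]
contact_force: [-0.9, 0.1, -0.9]
gripper_width: 13.4
grasp_force: 58.5
```

Call:
drive_tool --deltas '[[[0.05,0,0.09],[0,0,0]],[[0,0,0],[0,0,0]],[[0,0,0],[0,0,0]]]'

```text
clock: 12.45
position: [505.0, 60.0, 90.2]
ee_rot: [0.97, -0.031, -0.241, -0.009]
contact_force: [0.3, -0.2, -1.2]
gripper_width: 12.8
grasp_force: 58.5
```

Call:
drive_tool --deltas '[[[0.05,0,0.09],[0,0,0]],[[0,0,0],[0,0,0]],[[0,0,0],[0,0,0]]]'

```text
clock: 12.75
position: [505.2, 60.0, 89.5]
ee_rot: [0.97, -0.031, -0.241, -0.009]
contact_force: [-0.3, -0.8, 1.6]
gripper_width: 13.4
grasp_force: 59.0
```

Call:
drive_tool --deltas '[[[0.18,0,-0.1],[0,0,0]],[[0,0,0],[0,0,0]],[[0,0,0],[0,0,0]]]'

```text
clock: 13.05
position: [506.8, 59.8, 89.5]
ee_rot: [0.97, -0.031, -0.241, -0.009]
contact_force: [-2.2, 0.2, 2.6]
gripper_width: 13.4
grasp_force: 58.9
```

Call:
drive_tool --deltas '[[[0.18,0,-0.1],[0,0,0]],[[0,0,0],[0,0,0]],[[0,0,0],[0,0,0]]]'

```text
clock: 13.35
position: [508.9, 59.6, 89.5]
ee_rot: [0.97, -0.031, -0.241, -0.009]
contact_force: [-2.8, -0.3, 4.2]
gripper_width: 13.2
grasp_force: 58.9
```

Call:
drive_tool --deltas '[[[0.18,0,-0.1],[0,0,0]],[[0,0,0],[0,0,0]],[[0,0,0],[0,0,0]]]'

```text
clock: 13.65
position: [510.5, 59.5, 89.5]
ee_rot: [0.97, -0.031, -0.242, -0.009]
contact_force: [-4.0, 0.6, 4.9]
gripper_width: 13.2
grasp_force: 58.9
```

Call:
drive_tool --deltas '[[[0.09,0,-0.05],[0,0,0]],[[0,0,0],[0,0,0]],[[0,0,0],[0,0,0]]]'

```text
clock: 13.95
position: [510.7, 59.5, 89.5]
ee_rot: [0.97, -0.031, -0.243, -0.009]
contact_force: [-5.9, -0.3, 5.4]
gripper_width: 13.0
grasp_force: 58.9
```

Call:
drive_tool --deltas '[[[-0.2,0,0.1],[0,0,0]],[[0,0,0],[0,0,0]],[[0,0,0],[0,0,0]]]'

```text
clock: 14.25
position: [510.3, 59.6, 89.4]
ee_rot: [0.97, -0.031, -0.24, -0.009]
contact_force: [-2.4, -1.5, 3.0]
gripper_width: 13.1
grasp_force: 59.0
```

Call:
drive_tool --deltas '[[[0,0,0],[0,0,0]],[[0,0,0],[0,0,0]],[[0,0,0],[0,0,0]],[[0,0,0],[0,0,0]],[[0,0,0],[0,0,0]]]' --claw 4.0

```text
clock: 14.75
position: [510.3, 59.8, 89.2]
ee_rot: [0.97, -0.031, -0.24, -0.009]
contact_force: [-0.5, -1.4, -0.2]
gripper_width: 39.9
grasp_force: 0.0
```

Call:
drive_tool --deltas '[[[-0.3,0,-1],[0,0,0]],[[-0.5,0,-1.5],[0,0,0]],[[-1,0,-2.5],[0,0,0]],[[-1,0,-2.5],[0,0,0]],[[-1,0,-2.5],[0,0,0]],[[0,0,-2],[0,7,0]],[[0,0,-2],[0,7,0]],[[0,0,-1],[0,7,0]],[[0,0,0],[0,7,0]],[[0,0,0],[0,0,0]],[[0,0,0],[0,0,0]]]'

```text
clock: 15.85
position: [541.6, 57.3, 243.0]
ee_rot: [0.999, -0.032, 0.002, -0.002]
contact_force: [0.8, 0.5, -0.1]
gripper_width: 39.8
grasp_force: 0.0
```

```bash
python3 - <<'E'
from h import *
import pickle
v=np.load("fit.npy")
togo([-70,165,95],0)
o=[]
for n in("scene","side"):
    d=get_image(n);pickle.dump(d,open(n+"6.pkl","wb"))
    p=E2W(v,[-55,165,85])[0];x,y=[int(a) for a in proj(d,p)[0]];w,h,f=33,30,6;x0,y0=x-w,y-h;a=(x0,y0)
    i1=cv2.resize(d["img"][y0:y0+2*h,x0:x0+2*w,::-1].copy(),None,fx=f,fy=f,interpolation=cv2.INTER_CUBIC)
    p=E2W(v,[120,0,85])[0];x,y=[int(a) for a in proj(d,p)[0]];w,h,f=33,20,6;x0,y0=x-w,y-h;print("origin",a,(x0,y0))
    i2=cv2.resize(d["img"][y0:y0+2*h,x0:x0+2*w,::-1].copy(),None,fx=f,fy=f,interpolation=cv2.INTER_CUBIC)
    o.append(np.vstack([i1,i2]))
cv2.imwrite("pics/c6.png",np.hstack(o))
E
```

```text
t 15.85 shift cm [-3.52  0.05 14.79] turn deg [-0.2  -0.18  0.06] world [507.   59.5  95. ] F [ 0.8  0.5 -0.1] w 39.8 0.0 j [ 0.4   0.24 -0.17 -0.   -1.16  1.1 ]
tcp easel [-35.3 165.1 243. ]
origin (307, 167) (194, 170)
origin (186, 193) (301, 220)
```

View pics/c6.png

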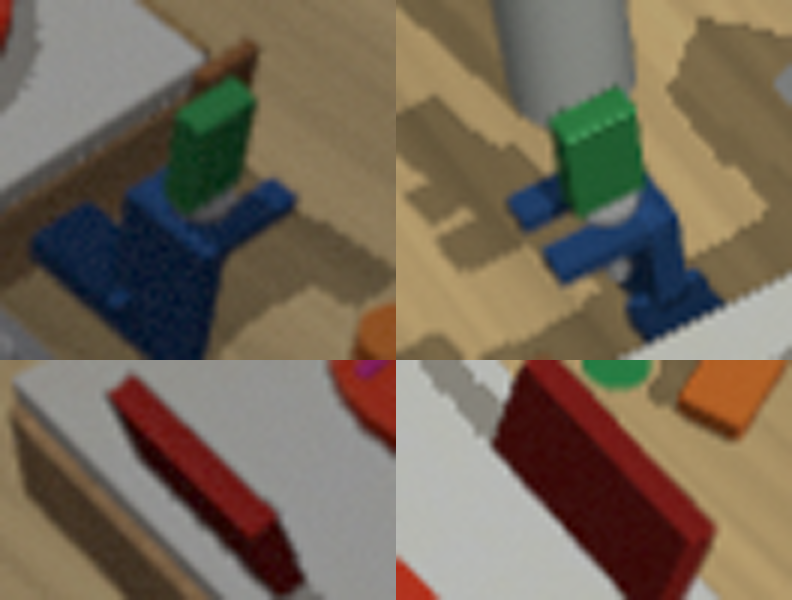

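The pin hangs upright with its collar on the fork, released. Next I use silhouette fits to measure the gauge angle and calibrate the rib's apparent angle, which must read 0 now.

```bash
cat > ang.py <<'E'
from h import *
import pickle
from scipy.optimize import minimize_scalar
def box(c0,c1):return np.array([[x,y,z] for x in(c0[0],c1[0]) for y in(c0[1],c1[1]) for z in(c0[2],c1[2])],float)
def board2E(B,th):
    c,s=np.cos(th),np.sin(th);return B@np.array([[c,0,s],[0,1,0],[-s,0,c]])+[-115,0,58]
l=np.radians(11.5);u=np.array([np.sin(l),0,np.cos(l)]);t=np.array([np.cos(l),0,-np.sin(l)])
RIB=np.array([np.array([235,0,33.5])+u*a+t*b+np.array([0,y,0]) for a in(-22,16.5) for b in(-7,7) for y in(-45,45)])
GA=box((60,-159,-8),(200,-151,8))
GA0=box((20,-159,-8),(200,-151,8))
def mask(d,kind):
    h,s,vv=cv2.split(cv2.cvtColor(d["img"],cv2.COLOR_RGB2HSV).astype(int))
    if kind=="y":return (h>=18)&(h<=32)&(s>140)&(vv>60)
    return ((h<=5)|(h>=174))&(s>150)
def hull(d,v,B,th):
    p=proj(d,E2W(v,board2E(B,th)));m=np.zeros((420,560),np.uint8)
    cv2.fillConvexPoly(m,np.round(cv2.convexHull(p.astype(np.float32))*16).astype(np.int32),1,cv2.LINE_8,4);return m>0,p
def fit(d,v,B,kind,lo,hi,free=False):
    M=mask(d,kind);mm=[hull(d,v,B,a)[0] for a in np.linspace(lo,hi,15)]
    roi=cv2.dilate(np.any(mm,0).astype(np.uint8),np.ones((7,7)))>0
    # keep largest component inside the roi
    n,L,st,_=cv2.connectedComponentsWithStats((M&roi).astype(np.uint8));k=1+np.argmax(st[1:,4]);M=L==k
    def cost(a):
        H,_=hull(d,v,B,a);return 1-(H&M).sum()/max(1,(H|M).sum())
    g=np.linspace(lo,hi,241);c=np.array([cost(a) for a in g]);c=np.convolve(np.pad(c,3,mode="edge"),np.ones(7)/7,"valid");i=c.argmin();return np.degrees(g[i]).round(2),round(c[i],3),int(M.sum())
E
python3 - <<'E'
from ang import *
v=np.load("fit.npy")
for f in("scene","scene6","side","side6"):
    d=pickle.load(open(f+".pkl","rb"))
    print(f,"gauge",fit(d,v,GA0,"y",.35,.7),"rib",fit(d,v,RIB,"r",-.2,.25))
for n,d in (("w1",pickle.load(open("w1.pkl","rb"))),("w2",pickle.load(open("w2.pkl","rb")))):print(n,"rib",fit(d,v,RIB,"r",-.2,.25))
togo([120,0,91.5],0)
# triangulate rib -y end top corners
from scipy.optimize import least_squares
S,T=[pickle.load(open(n+"6.pkl","rb")) for n in("scene","side")]
for a,b in(((212,175.5),(353.7,247.8)),((216.2,172.7),(349.3,250))):
    r=least_squares(lambda W:np.r_[proj(S,W)[0]-a,proj(T,W)[0]-b],[690,-150,90])
    c,s=np.cos(v[2]),np.sin(v[2]);print((np.array([[c,s,0],[-s,c,0],[0,0,1]])@(r.x-[v[0],v[1],0])).round(1),r.fun.round(1))
print("model",board2E(RIB,0)[[4,6]].round(1))
E
```

```text
scene gauge (np.float64(26.74), np.float64(0.482), 582) rib (np.float64(-2.11), np.float64(0.323), 320)
scene6 gauge (np.float64(26.74), np.float64(0.485), 584) rib (np.float64(-2.11), np.float64(0.312), 327)
side gauge (np.float64(28.41), np.float64(0.185), 762) rib (np.float64(-1.68), np.float64(0.108), 746)
side6 gauge (np.float64(28.41), np.float64(0.188), 759) rib (np.float64(-1.68), np.float64(0.112), 743)
w1 rib (np.float64(-2.65), np.float64(0.102), 2390)
w2 rib (np.float64(-2.54), np.float64(0.072), 2273)
t 15.95 shift cm [15.36 16.58 15.05] turn deg [-0.18 -0.15  0.01] world [ 685.8 -117.6   91.5] F [0.5 0.3 0.8] w 39.8 0.0 j [ 0.4   0.24 -0.17 -0.   -1.15  1.1 ]
tcp easel [-34.  165.3 242.2]
[129.7 -42.3 101.7] [-0.4 -0.  -0.4  0. ]
[118.6 -42.3 103.2] [-0.3 -0.  -0.3  0. ]
model [[116.4 -45.  109.1]
 [130.1 -45.  106.3]]
```

```bash
python3 - <<'E'
from ang import *
from scipy.optimize import minimize
v=np.load("fit.npy")
D={n:pickle.load(open(n+".pkl","rb")) for n in("scene6","side6","w1","w2")}
def M(d,kind,B,a):
    m=mask(d,kind);roi=cv2.dilate(hull(d,v,B,a)[0].astype(np.uint8),np.ones((15,15)))>0
    n,L,st,_=cv2.connectedComponentsWithStats((m&roi).astype(np.uint8));return L==1+np.argmax(st[1:,4])
def run(names,kind,B,a0,x0):
    ms={n:M(D[n],kind,B,a0) for n in names}
    def cost(p):
        t=0
        for n in names:
            P=proj(D[n],E2W(v,board2E(B,p[3])+p[:3]));m=np.zeros((420,560),np.uint8)
            cv2.fillConvexPoly(m,np.round(cv2.convexHull(P.astype(np.float32))*16).astype(np.int32),1,cv2.LINE_8,4)
            t+=1-((m>0)&ms[n]).sum()/((m>0)|ms[n]).sum()
        return t/len(names)
    best=min((minimize(cost,x0,method="Nelder-Mead",options=dict(initial_simplex=np.vstack([x0]+[np.array(x0)+np.eye(4)[i]*sg*[5,5,5,.05][i] for i in range(4)]),maxiter=500)) for sg in(1,-1)),key=lambda r:r.fun)
    print(names,kind,best.x[:3].round(1),np.degrees(best.x[3]).round(1),round(best.fun,3))
for s in(["scene6","side6","w1","w2"],["side6","w1","w2"],["w1","w2"]):run(s,"r",RIB,0,[0,0,-5,0.])
run(["side6","w1"],"y",GA0,.47,[0,0,-4,.47])
E
```

```text
['scene6', 'side6', 'w1', 'w2'] r [ 0.3  0.9 -8.7] 0.1 0.143
['side6', 'w1', 'w2'] r [ 0.3  1.8 -9.6] 0.7 0.084
['w1', 'w2'] r [ 0.5 -0.6 -7.9] -0.6 0.058
['side6', 'w1'] y [-3.2  1.4 -1.5] 25.3 0.2
```

Call:
drive_tool --deltas '[[[3.1,3.3,0.4],[0,0,0]],[[3.1,3.3,0.4],[0,0,0]],[[3.1,3.3,0.4],[0,0,0]],[[3.0,3.3,0.4],[0,0,0]],[[3.0,3.3,0.4],[0,0,0]],[[0,0,0],[0,0,8]],[[0,0,0],[0,0,8]],[[0,0,0],[0,0,8]],[[0,0,0],[0,0,8]],[[0,0,0],[0,0,8]],[[0,0,0],[0,0,8]],[[0,0,0],[0,0,8]]]'

```text
clock: 17.15
position: [685.0, -117.8, 220.3]
ee_rot: [0.866, -0.501, -0.0, -0.001]
contact_force: [-0.1, 0.0, -1.0]
gripper_width: 39.9
grasp_force: 0.0
```

Call:
drive_tool --deltas '[[[0,0,0],[0,0,8]],[[0,0,0],[0,0,8]],[[0,0,0],[0,0,8]],[[0,0,0],[0,0,8]],[[0,0,0],[0,0,2]],[[0,0,0],[-6,0,0]],[[0,0,0],[-5.5,0,0]],[[0,0,0],[0,0,0]],[[0,0,0],[0,0,0]]]'

```text
clock: 18.05
position: [684.8, -117.7, 219.4]
ee_rot: [-0.68, 0.726, 0.074, -0.067]
contact_force: [0.8, 0.0, -0.6]
gripper_width: 40.1
grasp_force: 0.0
```

```bash
cat >> h.py <<'E'
def togo2(Pe,tilt):
    "as togo, with tool y = -easel x"
    v=np.load("fit.npy");s=arm.read_state();q=R.from_quat(s["ee_rot"])
    z=tz(tilt);x=np.array([0,-1,0.]);y=np.cross(z,x)
    Rt=R.from_euler("z",v[2])*R.from_matrix(np.c_[x,y,z]);W=E2W(v,np.array(Pe,float))[0]
    E=R.from_euler("z",-v[2]).apply(s["position"]-[v[0],v[1],0]);zz=R.from_euler("z",-v[2]).apply(q.apply([0,0,1]))
    print("t",round(s["clock"],2),"shift cm",(q.inv().apply(W-s["position"])/10).round(2),"turn",np.degrees((q.inv()*Rt).as_rotvec()).round(2),"tcpE",E.round(1),"tilt",np.degrees(np.arctan2(zz[0],-zz[2])).round(2),"F",s["contact_force"].round(1),"w",round(s["gripper_width"],1),"j",s["joints"].round(2))
def wrist():
    s=arm.read_state();d=get_image("wrist");W=R.from_quat(s["ee_rot"]).as_matrix();m=d["mount"]
    d["eye"]=W@m[:3,3]+s["position"];d["orientation"]=R.from_matrix(W@m[:3,:3]).as_quat();return d
E
python3 - <<'E'
from ang import *
v=np.load("fit.npy");togo2(np.array([120.5,0,90])+19*tz(-11.5),-11.5)
d=wrist();pickle.dump(d,open("w7.pkl","wb"))
print("rib",fit(d,v,RIB,"r",-.2,.25),"gauge",fit(d,v,GA,"y",.35,.7))
E
```

```text
t 18.05 shift cm [ 0.03 -2.72 14.55] turn [-0.05  0.16  0.02] tcpE [ 1.190e+02 -1.000e-01  2.194e+02] tilt -11.45 F [ 0.8  0.  -0.6] w 40.1 j [ 0.05  0.62  0.37 -0.03 -1.52 -0.11]
rib (np.float64(-0.39), np.float64(0.165), 1635) gauge (np.float64(27.82), np.float64(0.2), 1886)
```

Call:
drive_tool --deltas '[[[0,-1.4,3],[0,0,0]],[[0,-1.3,3],[0,0,0]],[[0,0,2.5],[0,0,0]],[[0,0,2],[0,0,0]],[[0,0,1.5],[0,0,0]],[[0,0,1.2],[0,0,0]],[[0,0,0.8],[0,0,0]],[[0,0,0.5],[0,0,0]],[[0,0,0],[0,0,0]],[[0,0,0],[0,0,0]]]'

```text
clock: 19.1
position: [682.4, -116.8, 74.8]
ee_rot: [-0.681, 0.726, 0.073, -0.066]
contact_force: [-0.1, 0.6, -0.9]
gripper_width: 40.1
grasp_force: 0.0
```

Call:
drive_tool --deltas '[[[0,0,0],[0,0,0]],[[0,0,0],[0,0,0]],[[0,0,0],[0,0,0]],[[0,0,0],[0,0,0]],[[0,0,0],[0,0,0]],[[0,0,0],[0,0,0]],[[0,0,0],[0,0,0]]]' --claw 0.5

```text
clock: 19.8
position: [683.9, -117.0, 75.7]
ee_rot: [-0.681, 0.726, 0.071, -0.065]
contact_force: [5.1, 0.2, 3.3]
gripper_width: 13.4
grasp_force: 61.6
```

```bash
python3 - <<'E'
from h import *
togo2(np.array([120.5,0,90])+19*tz(-11.5),-11.5)
E
```

```text
t 19.8 shift cm [0.05 0.05 0.45] turn [-0.4   0.11  0.1 ] tcpE [118.    0.5  75.7] tilt -11.1 F [5.1 0.2 3.3] w 13.4 j [ 0.05  0.72  0.19 -0.03 -1.23 -0.11]
```

Call:
drive_tool --deltas '[[[0,0.24,-0.78],[2,0,0]],[[0,0.24,-0.78],[2,0,0]],[[0,0.24,-0.78],[2,0,0]],[[0,0.24,-0.78],[2,0,0]],[[0,0,0],[0,0,0]]]'

```text
clock: 20.3
position: [679.1, -116.5, 108.3]
ee_rot: [-0.684, 0.729, 0.02, -0.016]
contact_force: [8.7, -1.3, -2.7]
gripper_width: 13.1
grasp_force: 60.9
```

```bash
python3 - <<'E'
from ang import *
v=np.load("fit.npy");togo2([0,0,0],0)
for n in("side","scene"):
    d=get_image(n);print(n,fit(d,v,RIB,"r",-.1,.35))
E
```

```text
t 20.3 shift cm [ 0.08 10.75 11.39] turn [2.92 0.17 0.08] tcpE [113.2   0.6 108.3] tilt -2.92 F [ 8.7 -1.3 -2.7] w 13.1 j [ 0.06  0.61  0.07 -0.01 -1.08 -0.12]
side (np.float64(7.38), np.float64(0.592), 333)
scene (np.float64(7.16), np.float64(0.556), 268)
```

Call:
drive_tool --deltas '[[[0,0.23,-0.78],[2,0,0]],[[0,0.23,-0.78],[2,0,0]],[[0,0.23,-0.78],[2,0,0]],[[0,0.23,-0.78],[2,0,0]],[[0,0.23,-0.78],[2,0,0]],[[0,0.23,-0.78],[2,0,0]],[[0,0,0],[0,0,0]]]'

```text
clock: 21.1
position: [663.6, -115.6, 154.8]
ee_rot: [-0.682, 0.727, -0.056, 0.055]
contact_force: [8.2, -1.6, 0.2]
gripper_width: 12.9
grasp_force: 60.6
```

Call:
drive_tool --deltas '[[[0,0.23,-0.78],[2,0,0]],[[0,0.23,-0.78],[2,0,0]],[[0,0.23,-0.78],[2,0,0]],[[0,0.23,-0.78],[2,0,0]],[[0,0.23,-0.78],[2,0,0]],[[0,0.23,-0.78],[2,0,0]],[[0,0,0],[0,0,0]],[[0,0,0],[0,0,0]]]'

```text
clock: 21.9
position: [639.3, -114.1, 196.4]
ee_rot: [-0.673, 0.717, -0.131, 0.125]
contact_force: [7.7, -1.0, 0.8]
gripper_width: 13.5
grasp_force: 60.6
```

```bash
python3 - <<'E'
from ang import *
v=np.load("fit.npy");togo2([0,0,0],0)
E
```

```text
t 21.9 shift cm [ 0.08 13.86 15.73] turn [-20.9    0.17   0.07] tcpE [ 73.4   0.5 196.4] tilt 20.9 F [ 7.7 -1.   0.8] w 13.5 j [ 0.1   0.3  -0.31  0.1  -0.61 -0.23]
```

Call:
drive_tool --deltas '[[[0,0,0],[0,0,0]],[[0,0,0],[0,0,0]],[[0,0,0],[0,0,0]],[[0,0,0],[0,0,0]],[[0,0,0],[0,0,0]],[[0,0,-1],[0,0,0]],[[0,0,-2],[0,0,0]],[[0,0,-3],[0,0,0]],[[0,0,-3],[0,0,0]],[[0,0,0],[0,0,0]],[[0,0,0],[0,0,0]]]' --claw 4.6

```text
clock: 23.0
position: [605.7, -112.3, 280.5]
ee_rot: [-0.672, 0.718, -0.13, 0.124]
contact_force: [-0.3, 0.7, 0.4]
gripper_width: 45.8
grasp_force: 0.0
```

```bash
python3 - <<'E'
from ang import *
v=np.load("fit.npy");togo2([0,0,0],0)
for n in("side","scene"):
    d=get_image(n);pickle.dump(d,open(n+"8.pkl","wb"));print(n,"rib",fit(d,v,RIB,"r",.3,.6),"gauge",fit(d,v,GA0,"y",.35,.7))
d=wrist();pickle.dump(d,open("w8.pkl","wb"));print("w","rib",fit(d,v,RIB,"r",.3,.6),"gauge",fit(d,v,GA,"y",.35,.7))
cv2.imwrite("pics/w8.png",d["img"][:,:,::-1]);a=pickle.load(open("scene8.pkl","rb"))["img"][:,:,::-1];b=pickle.load(open("side8.pkl","rb"))["img"][:,:,::-1]
f=lambda i:cv2.resize(i,(400,300),interpolation=cv2.INTER_CUBIC)
c=lambda i,x,y:cv2.resize(i[y:y+150,x:x+200],(400,300),interpolation=cv2.INTER_CUBIC)
cv2.imwrite("pics/all8.png",np.vstack([np.hstack([c(a,190,90),c(b,200,180)]),np.hstack([f(d["img"][:,:,::-1]),np.where(mask(d,"y")[...,None],255,0).astype(np.uint8)[::1,::1].repeat(3,2)[:300,:400]])]))
E
```

```text
t 23.0 shift cm [ 0.1  13.65 24.82] turn [-2.076e+01  2.000e-01 -2.000e-02] tcpE [ 39.7   0.  280.5] tilt 20.76 F [-0.3  0.7  0.4] w 45.8 j [ 0.11  0.17 -0.25  0.08 -0.8  -0.22]
side rib (np.float64(25.28), np.float64(0.149), 617) gauge (np.float64(28.41), np.float64(0.193), 755)
scene rib (np.float64(24.57), np.float64(0.186), 663) gauge (np.float64(26.74), np.float64(0.353), 437)
w rib (np.float64(25.14), np.float64(0.136), 2204) gauge (np.float64(25.82), np.float64(0.23), 2767)
```

View pics/all8.png

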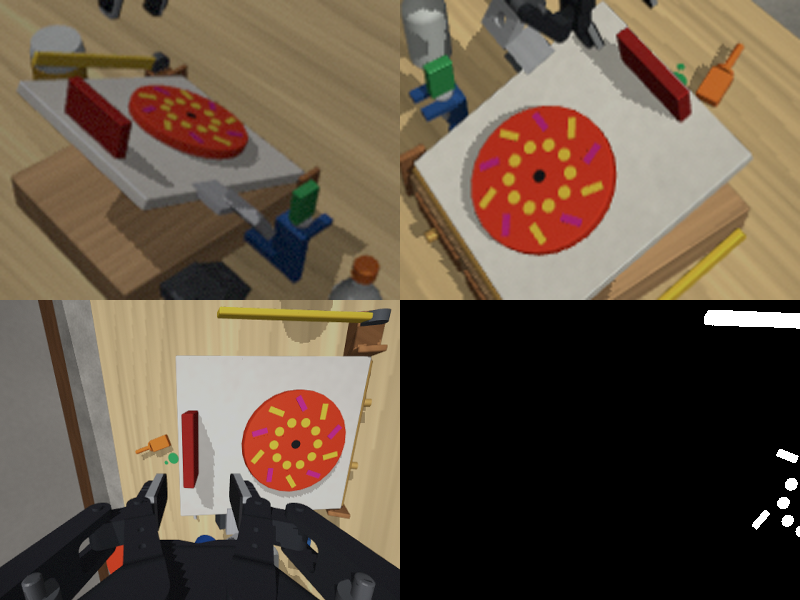

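The board stands raised and let go. The rib is at (97,118) in the scene tile and the gauge bar at (290,313) in the wrist tile, and they look nearly parallel. My rib model missed 4 mm at its foot, so I refine with free-offset silhouette fits and a triangulation of the gauge line.

```bash
sed -i 's/for a in(-22,16.5)/for a in(-26,16.8)/' ang.py; cat > cmp.py <<'E'
from ang import *
from scipy.optimize import minimize
import sys
v=np.load("fit.npy")
def load(n):return pickle.load(open(n+".pkl","rb"))
def msk(d,kind,B,a):
    m=mask(d,kind);roi=cv2.dilate(hull(d,v,B,a)[0].astype(np.uint8),np.ones((17,17)))>0
    n,L,st,_=cv2.connectedComponentsWithStats((m&roi).astype(np.uint8));return L==1+np.argmax(st[1:,4])
def run(names,kind,B,a0,dz=0,fix=False):
    D=[load(n) for n in names];ms=[msk(d,kind,B,a0) for d in D]
    def cost(p):
        t=0
        for d,M in zip(D,ms):
            P=proj(d,E2W(v,board2E(B+([0,0,DZ] if fix else 0),p[3])+(0 if fix else p[:3])));m=np.zeros((840,1120),np.uint8)
            cv2.fillConvexPoly(m,np.round((cv2.convexHull(P.astype(np.float32))*2+.5)*16).astype(np.int32),1,cv2.LINE_8,4);M2=M.repeat(2,0).repeat(2,1)
            t+=1-((m>0)&M2).sum()/((m>0)|M2).sum()
        return t/len(D)
    out=[]
    for sg in(1,-1):
        x0=np.array([0,0,dz,a0]);r=minimize(cost,x0,method="Nelder-Mead",options=dict(initial_simplex=np.vstack([x0]+[x0+np.eye(4)[i]*sg*[4,4,4,.05][i] for i in range(4)]),maxiter=400));out.append(r)
    r=min(out,key=lambda r:r.fun);print(names,kind,"off",r.x[:3].round(1),"deg",np.degrees(r.x[3]).round(2),"cost",round(r.fun,3))
def line(names,a0):
    # direction of gauge from image axis lines
    N=[]
    for n in names:
        d=load(n);M=msk(d,"y",GA0,a0);pts=np.argwhere(M)[:,::-1].astype(np.float32)
        K=np.array([[d["fx"],0,d["cx"]],[0,d["fy"],d["cy"]],[0,0,1]]);u=cv2.undistortPoints(pts.reshape(-1,1,2),K,d["D"]).reshape(-1,2)
        c=u.mean(0);w=np.linalg.svd(u-c,full_matrices=False)[2][0];nn=np.cross([*c,1],[*(c+w),1]);N.append(R.from_quat(d["orientation"]).apply(nn/np.linalg.norm(nn)))
    N=np.array(N);w=np.linalg.svd(N)[2][-1];w=w*np.sign(w[0]);w=R.from_euler("z",-v[2]).apply(w)
    print("line",names,w.round(3),"deg",np.degrees(np.arctan2(w[2],w[0])).round(2))
    # with direction constrained to easel x-z plane
    Ne=R.from_euler("z",-v[2]).apply(N);print("  per view deg",np.degrees(np.arctan2(-Ne[:,0],Ne[:,2])).round(2)%180)
E
python3 - <<'E'
from cmp import *
run(["scene6","side6","w1","w2"],"r",RIB,0.,-4);run(["scene6","side6","w7"],"r",RIB,0.,-4)
run(["scene8","side8","w8"],"r",RIB,.46,-4)
run(["scene8","side8","w8"],"y",GA0,.47);run(["side8","w8","w7"],"y",GA0,.47)
line(["scene8","side8","w8"],.47);line(["side8","w8"],.47);line(["scene8","side8","w7"],.47)
E
```

```text
['scene6', 'side6', 'w1', 'w2'] r off [ 0.5  1.5 -2.7] deg -0.83 cost 0.167
['scene6', 'side6', 'w7'] r off [  2.4   1.2 -14.1] deg 2.46 cost 0.176
['scene8', 'side8', 'w8'] r off [ 4.1 -0.7 -5.2] deg 27.21 cost 0.152
['scene8', 'side8', 'w8'] y off [-2.2  0.6 -0.5] deg 26.89 cost 0.215
['side8', 'w8', 'w7'] y off [ 0.1  0.6 -1.1] deg 28.35 cost 0.155
line ['scene8', 'side8', 'w8'] [0.905 0.005 0.425] deg 25.12
  per view deg [24.52 28.06 26.57]
line ['side8', 'w8'] [0.889 0.004 0.458] deg 27.24
  per view deg [28.06 26.57]
line ['scene8', 'side8', 'w7'] [0.906 0.012 0.424] deg 25.07
  per view deg [24.52 28.06 24.24]
```

Call:
drive_tool --deltas '[[[4,0,0],[-7,0,0]],[[4,0,0],[-7,0,0]],[[4,0,0],[-6.8,0,0]],[[4,1,1.5],[0,0,0]],[[4,1,1.5],[0,0,0]],[[0,0,0],[0,-7,0]],[[0,0,0],[0,-7,0]],[[0,0,0],[0,-7,0]],[[0,0,0],[0,-7,0]],[[0,0,0],[0,-7,0]],[[0,0,0],[0,0,0]],[[0,0,0],[0,0,0]]]'

```text
clock: 24.35
position: [572.5, -311.4, 246.3]
ee_rot: [-0.651, 0.697, 0.209, 0.219]
contact_force: [0.4, 0.7, 0.5]
gripper_width: 46.1
grasp_force: 0.0
```

```bash
cat > look.py <<'E'
from cmp import *
import sys
tag=sys.argv[1];th=float(sys.argv[2])
togo2([20,-214,222],0)
d=wrist();pickle.dump(d,open(tag+".pkl","wb"));cv2.imwrite(f"pics/{tag}.png",d["img"][:,:,::-1])
P=lambda B,a:proj(d,E2W(v,board2E(np.array(B,float),a))).round(0).tolist()
print("gauge ends",P([[0,-155,0],[200,-155,0]],.47),"board R edge",P([[0,-110,8],[250,-110,8]],th),"rib",P([[235,0,33.5]],th))
print("gauge",fit(d,v,GA0,"y",.3,.75),"rib",fit(d,v,RIB,"r",th-.15,th+.15))
E
python3 look.py w9 .46
```

```text
t 24.35 shift cm [ 2.47 -0.06  1.23] turn [ 0.33 35.18 -0.17] tcpE [  19.6 -200.8  246.3] tilt -0.32 F [0.4 0.7 0.5] w 46.1 j [-0.52  0.6   0.48 -0.55 -1.72  0.45]
gauge ends [[402.0, 124.0], [227.0, 186.0]] board R edge [[394.0, 160.0], [186.0, 241.0]] rib [[226.0, 302.0]]
gauge (np.float64(27.39), np.float64(0.146), 2943) rib (np.float64(27.57), np.float64(0.795), 236)
```

```bash
cat > edge.py <<'E'
from cmp import *
def planeang(d,pts):
    K=np.array([[d["fx"],0,d["cx"]],[0,d["fy"],d["cy"]],[0,0,1]]);u=cv2.undistortPoints(np.float32(pts).reshape(-1,1,2),K,d["D"]).reshape(-1,2)
    vx,vy,x,y=cv2.fitLine(u.astype(np.float32),cv2.DIST_HUBER,0,0.002,1e-4).ravel()
    n=np.cross([x,y,1],[x+vx,y+vy,1]);res=((u-[x,y])@[-vy,vx])*d["fx"]
    n=R.from_euler("z",-v[2]).apply(R.from_quat(d["orientation"]).apply(n));return np.degrees(np.arctan(-n[0]/n[2])).round(2),np.abs(res).mean().round(2),len(pts)
def edges(d,th,g,x0=60,verbose=False):
    hsv=cv2.cvtColor(d["img"],cv2.COLOR_RGB2HSV).astype(np.float32);sat=cv2.GaussianBlur(hsv[...,1],(3,3),0)
    Y=cv2.GaussianBlur(mask(d,"y").astype(np.float32),(3,3),0)
    def scan(B,a,im,sgn,rng,thr,xs):
        pts=[]
        E=lambda x:proj(d,E2W(v,board2E(np.array([[x,B[0],B[1]]],float),a)))[0]
        for x in xs:
            p=E(x);t=E(x+5)-p;t/=np.linalg.norm(t);n=np.array([-t[1],t[0]])*sgn
            s=np.arange(-rng,rng,.25);q=p+s[:,None]*n
            pr=cv2.remap(im,q[None,:,0].astype(np.float32),q[None,:,1].astype(np.float32),cv2.INTER_LINEAR)[0]
            if verbose and x in xs[::12]:print(x,p.round(0),pr[::4].round(1))
            c=np.where((pr[:-1]<thr)!=(pr[1:]<thr))[0]
            if len(c):i=c[np.argmin(abs(s[c]))];pts.append(p+s[i]*n)
        return pts
    xs=np.arange(x0,195,3)
    r={}
    r["gauge+"]=planeang(d,scan((-155,8),g,Y,1,9,.5,xs));r["gauge-"]=planeang(d,scan((-155,-8),g,Y,1,9,.5,xs))
    xs=np.arange(30,240,4)
    p=scan((-110,-6),th,sat,1,12,60,xs);r["board low edge"]=planeang(d,p) if len(p)>5 else None
    p=scan((-110,-6),th,sat,1,12,45,xs);r["board low edge45"]=planeang(d,p) if len(p)>5 else None
    return r
if __name__=="__main__":
    import sys
    for n,vb in((sys.argv[1],True),):print(edges(load(n),float(sys.argv[2]),.47,verbose=vb))
E
python3 edge.py w9 .46
```

```text
60 [362. 144.] [0.  0.  0.  0.  0.  0.  0.2 0.7 1.  1.  1.  1.  1.  1.  1.  1.  1.  1. ]
96 [331. 155.] [0.  0.  0.  0.  0.  0.  0.4 0.8 1.  1.  1.  1.  1.  1.  1.  1.  1.  1. ]
132 [299. 167.] [0.  0.  0.  0.  0.  0.3 0.7 1.  1.  1.  1.  1.  1.  1.  1.  1.  1.  1. ]
168 [264. 180.] [0.  0.  0.  0.  0.1 0.5 0.9 1.  1.  1.  1.  1.  1.  1.  1.  1.  1.  1. ]
60 [352. 135.] [1.  1.  1.  1.  1.  1.  1.  1.  1.  1.  0.8 0.4 0.1 0.  0.  0.  0.  0. ]
96 [322. 146.] [1.  1.  1.  1.  1.  1.  1.  1.  1.  0.9 0.6 0.2 0.  0.  0.  0.  0.  0. ]
132 [291. 157.] [1.  1.  1.  1.  1.  1.  1.  1.  1.  0.8 0.4 0.1 0.  0.  0.  0.  0.  0. ]
168 [257. 169.] [1.  1.  1.  1.  1.  1.  1.  1.  0.9 0.6 0.2 0.  0.  0.  0.  0.  0.  0. ]
30 [366. 160.] [ 10.7  10.2   9.3   8.5   8.7   9.9  10.5  10.4  10.3  10.4  12.5  27.7
  60.2  89.1  99.4 100.   99.5  98.4  98.1  97.9  96.4  94.8  96.6 101.4]
78 [332. 173.] [ 10.5  10.3   9.7   8.5   8.5  10.   10.9  10.8  10.7  10.8  11.1  16.7
  40.   72.2  91.6  95.8  95.9  95.9  95.9  96.7  99.2 102.3 104.3 104.7]
126 [295. 187.] [ 10.9  10.8  10.    7.9   6.7   8.3  10.1  
[... 722 characters left out ...]
04.7]
126 [295. 187.] [ 10.9  10.8  10.    7.9   6.7   8.3  10.1  10.3  10.3  10.5  10.7  11.6
  21.9  50.   81.2  95.7  97.9  98.2  99.7 102.3 104.4 105.7 106.  106. ]
174 [254. 203.] [ 10.8  10.8  10.5   8.9   7.3   8.3   9.9  10.5  10.8  10.7  10.5  10.5
  12.8  27.2  58.4  88.2  98.8  99.6  99.8  99.3  98.9  99.6 100.5 100.8]
222 [210. 219.] [10.7 10.6 10.3  9.1  6.8  6.1  8.2 10.  10.4 10.7 10.9 10.9 10.7 14.
 33.3 66.4 90.4 97.5 97.8 98.  98.3 98.6 98.9 99.1]
{'gauge+': (np.float64(27.73), np.float32(0.14), 45), 'gauge-': (np.float64(27.99), np.float32(0.13), 45), 'board low edge': (np.float64(25.27), np.float32(0.07), 53), 'board low edge45': (np.float64(25.23), np.float32(0.07), 53)}
```

The oblique wrist view gives clean edges. The gauge is at 27.9° and the released board at 25.3°, so springback was about 6.7°. I regrip and raise to about 34.6°.

Call:
drive_tool --deltas '[[[0,0,-1],[0,7,0]],[[0,0,-1],[0,7,0]],[[0,0,-1],[0,7,0]],[[0,0,0],[0,7,0]],[[0,0,0],[0,7,0]],[[-4,0,0],[0,0,0]],[[-4,0,0],[0,0,0]],[[-4,0,0],[7,0,0]],[[-4,0,0],[7,0,0]],[[-4,0,0],[0,0,0]],[[0,0,0],[0,0,0]],[[0,0,0],[0,0,0]]]' --claw 4.0

```text
clock: 25.6
position: [585.0, -123.0, 276.8]
ee_rot: [-0.68, 0.723, -0.088, 0.084]
contact_force: [0.8, -0.9, 0.4]
gripper_width: 40.0
grasp_force: 0.0
```

```bash
python3 - <<'E'
from h import *
G=np.array([88.2,0,173.4]);togo2(G-60*tz(14),14);togo2(G,14)
E
```

```text
t 25.6 shift cm [-1.16 -4.15  5.69] turn [0.03 0.2  0.24] tcpE [ 19.8 -12.  276.8] tilt 13.96 F [ 0.8 -0.9  0.4] w 40.0 j [ 0.08  0.19 -0.19  0.04 -0.95 -0.16]
t 25.6 shift cm [-1.14 -4.15 11.69] turn [0.03 0.2  0.24] tcpE [ 19.8 -12.  276.8] tilt 13.96 F [ 0.8 -0.9  0.4] w 40.0 j [ 0.08  0.19 -0.19  0.04 -0.95 -0.16]
```

Call:
drive_tool --deltas '[[[-0.6,-2.1,1],[0,0,0.2]],[[-0.5,-2.05,1],[0,0,0]],[[0,0,3],[0,0,0]],[[0,0,2.5],[0,0,0]],[[0,0,2],[0,0,0]],[[0,0,1.4],[0,0,0]],[[0,0,0.8],[0,0,0]],[[0,0,0],[0,0,0]],[[0,0,0],[0,0,0]]]'

```text
clock: 26.5
position: [654.4, -118.5, 172.7]
ee_rot: [-0.677, 0.726, -0.087, 0.084]
contact_force: [0.3, 0.3, 0.3]
gripper_width: 40.1
grasp_force: 0.0
```

Call:
drive_tool --deltas '[[[0,0,0],[0,0,0]],[[0,0,0],[0,0,0]],[[0,0,0],[0,0,0]],[[0,0,0],[0,0,0]],[[0,0,0],[0,0,0]],[[0,0,0],[0,0,0]]]' --claw 0.5

```text
clock: 27.1
position: [654.0, -118.4, 172.1]
ee_rot: [-0.678, 0.726, -0.087, 0.083]
contact_force: [-0.5, -0.8, 2.4]
gripper_width: 13.1
grasp_force: 59.8
```

```bash
python3 - <<'E'
from h import *
G=np.array([88.2,0,173.4]);togo2(G,14)
E
```

```text
t 27.1 shift cm [-0.29 -0.02 -0.12] turn [ 0.15  0.15 -0.18] tcpE [ 88.3  -2.9 172.1] tilt 13.85 F [-0.5 -0.8  2.4] w 13.1 j [ 0.08  0.39 -0.18  0.05 -0.76 -0.18]
```

Call:
drive_tool --deltas '[[[0,0.23,-0.78],[2,0,0]],[[0,0.23,-0.78],[2,0,0]],[[0,0.23,-0.78],[2,0,0]],[[0,0.23,-0.78],[2,0,0]],[[0,0.16,-0.53],[1.35,0,0]],[[0,0,0],[0,0,0]],[[0,0,0],[0,0,0]]]'

```text
clock: 27.8
position: [633.2, -116.9, 203.1]
ee_rot: [-0.669, 0.716, -0.146, 0.138]
contact_force: [4.3, -1.6, -1.0]
gripper_width: 13.3
grasp_force: 59.2
```

```bash
python3 - <<'E'
from h import *
a=np.radians(34.6);togo2([-115+233*np.cos(a)-17.7*np.sin(a),0,58+233*np.sin(a)+17.7*np.cos(a)],23.3)
E
```

```text
t 27.8 shift cm [-0.28  0.   -0.19] turn [ 0.11  0.13 -0.2 ] tcpE [ 67.5  -2.8 203.1] tilt 23.19 F [ 4.3 -1.6 -1. ] w 13.3 j [ 0.1   0.27 -0.35  0.12 -0.56 -0.25]
```

Call:
drive_tool --deltas '[[[0,0,0],[0,0,0]],[[0,0,0],[0,0,0]],[[0,0,0],[0,0,0]],[[0,0,0],[0,0,0]],[[0,0,0],[0,0,0]],[[0,0,-1],[0,0,0]],[[0,0,-2],[0,0,0]],[[0,0,-3],[0,0,0]],[[0,0,-3],[0,0,0]],[[0,0,0],[0,0,0]]]' --claw 4.6

```text
clock: 28.8
position: [598.3, -114.9, 292.5]
ee_rot: [-0.668, 0.715, -0.149, 0.142]
contact_force: [0.3, -0.1, 0.8]
gripper_width: 45.8
grasp_force: 0.0
```

Call:
drive_tool --deltas '[[[4,0,0],[-7.7,0,0]],[[4,0,0],[-7.7,0,0]],[[4,0,0],[-7.7,0,0]],[[4,1,1.5],[0,0,0]],[[4,1,1.5],[0,0,0]],[[0,0,0],[0,-7,0]],[[0,0,0],[0,-7,0]],[[0,0,0],[0,-7,0]],[[0,0,0],[0,-7,0]],[[0,0,0],[0,-7,0]],[[0,0,0],[0,0,0]],[[0,0,0],[0,0,0]]]'

```text
clock: 30.0
position: [563.4, -313.7, 254.2]
ee_rot: [-0.65, 0.697, 0.206, 0.221]
contact_force: [0.5, -0.1, 0.6]
gripper_width: 46.1
grasp_force: 0.0
```

```bash
python3 look.py w10 .49; python3 edge.py w10 .49 | tail -1; python3 - <<'E'
from h import *
import pickle
# pin still as before? compare green handle centroid in side/scene
v=np.load("fit.npy")
for n in("scene","side"):
    a=pickle.load(open(n+"6.pkl","rb"))["img"];b=get_image(n)["img"]
    x,y=proj(pickle.load(open(n+"6.pkl","rb")),E2W(v,[-55,165,100]))[0].astype(int)
    for i in(a,b):
        h=cv2.cvtColor(i,cv2.COLOR_RGB2HSV)[y-20:y+20,x-20:x+20];m=(h[...,0]>50)&(h[...,0]<80)&(h[...,1]>100);print(n,np.argwhere(m).mean(0).round(1),m.sum())
E
```

```text
t 30.0 shift cm [ 2.7  -0.94  2.04] turn [-0.07 35.18 -0.24] tcpE [  10.7 -203.7  254.2] tilt 0.17 F [ 0.5 -0.1  0.6] w 46.1 j [-0.53  0.59  0.47 -0.55 -1.73  0.45]
gauge ends [[393.0, 122.0], [220.0, 181.0]] board R edge [[386.0, 157.0], [182.0, 241.0]] rib [[224.0, 301.0]]
gauge (np.float64(27.29), np.float64(0.155), 2795) rib (np.float64(29.58), np.float64(0.814), 191)
{'gauge+': (np.float64(27.65), np.float32(0.12), 45), 'gauge-': (np.float64(27.95), np.float32(0.11), 45), 'board low edge': (np.float64(27.87), np.float32(0.07), 53), 'board low edge45': (np.float64(27.85), np.float32(0.06), 53)}
scene [18.5 20.3] 219
scene [18.8 20.4] 216
side [19.9 21.3] 231
side [19.8 21.3] 234
```

The board is at 27.9° and the gauge at 27.8°, and the pin hasn't moved. I hand in.

```bash
python3 -c "
from bench import arm
print(arm.job_done())"
```

```text
the job is handed in; nothing more can be done
None
```

The job is handed in at about 30 s: the pin hangs upright in the bracket's notch, and the released board measures 27.9° against the gauge arm's 27.8°; the hand-in gave no verdict.

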